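# Load the paint rack with welded brackets

### The arm

A 6-joint arm with a two-finger parallel gripper is mounted at the origin on the work surface. World frame = base frame: x ahead of the robot, y to its left, z up, the work surface at z = 0. Lengths are in mm, angles in rad, forces in N, time in s.
With the tool pointing down it reaches from about 350 to 775 mm from the base axis. Payload 7.3 kg.
Tool frame: the origin (TCP) lies on the centre line of the jaws, within the pads' length; the fingertips stand 14 mm ahead of it and the grasp point (between the pads) lies 5 mm behind it; z points along the fingers, y is the line along which they close (so a half turn about z gives the same grasp; the last joint's range is limited). The gripper opens to 92 mm and grips with 3 to 60 N. Pads are 19 mm wide; open, the fingers measure 130 mm over their backs; the gripper's body (75 mm by 190 mm) begins 47 mm behind the grasp point.
Start: joints at [1.119, 0.342, 1.524, -0, 1.275, -0.146], TCP at [158.039, 500.667, 240.741] pointing down, gripper open.
Joint ranges: [-2.53, 2.53], [-0.77, 2.02], [0.04, 2.7], [-1, 4.14], [0.28, 2.66], [-3.11, 3.11]. Speed limits (rad/s): [2.57, 2.57, 3.14, 3.14, 3.14, 3.14].

### API

Orientations are given as [roll, pitch, yaw] about the fixed x, y, z axes, in that order (R = Rz(yaw) Ry(pitch) Rx(roll)).
In Python, from plant import get_obs, capture, bot, spot_in, trace, pinpoint gives the robot as it stands.
- The arm moves only by the tool play_rows, never from a script. Its argument "rows" is a list of rows, each a list of 2 entries, a list of its own where there are three numbers: the shift along the world's x, y, z in units of 3 cm (1.0 is 3 cm), then the turn, a rotation vector about the world's x, y, z in units of 8 degrees (1.0 is 8 degrees). A call has 1 to 12 rows; each row shifts and turns the commanded pose from where the row before left it; what a row does not reach is not made up. A row lasts 1/8 s, in which the tool goes at most 62.5 mm and 10.7 degrees, less where a joint would pass 70% of its speed; a pose out of reach is approached as far as the arm can. A call with a number of a shift or a turn outside -1 to 1 is refused whole. A call with a gripper value outside its range is refused whole. "hand" is the opening, from -1 (shut) to 1 (fully open), set as the call begins (left out, the last holds). The fingers move at their own pace and stop on an object; the grip force is fixed at half the most. Time passes only in rows, so rows that do not move let the fingers close. It gives the time, the measured TCP pose, the force, the opening and the grip force at its end, in the units of the state.
- get_obs(): the state, without advancing time (a new reading comes with each control period).
- capture(name): name is "side" or "top"; returns a dict with "frame" (480x640x3 uint8, red, green, blue), "fov_y" (degrees; the focal length in pixels is half the picture's height over the tangent of half this angle, whatever the lens; pixels are square), "cx", "cy" (the principal point, pixels), "rvec" (rotation vector, rad) and "tvec" (3), from world to camera coordinates, as OpenCV has them. Camera axes: x right, y down, z forward; pixel columns grow to the right and rows downward; lengths in mm; the calibration is good to about 2 mm. A picture is of the moment at which its call begins. There is no depth.
- bot.close_job(): hands the job in; it is judged then, once.
Trained networks look in the newest picture that a camera, given by its name, has taken for a name from the list of things; names that differ only in an ending like _2 or _b are one class to them, and where a whole thing is asked for, a point or a joint stands for the part that bears it (a point fixed in the world has none). Each returns a list of dicts, best first, with "p" (0 to 1); they miss things now and then, are a little off and sometimes report something else, mostly with a low value. They report only what shows in the picture. A call takes as long as a camera call. They do not tell look-alikes from the thing itself.
- spot_in(query, camera): "at" ([row, column] in pixels, amid what is visible of it).
- trace(query, camera): "mask" (480x640 bool, what is visible of it) and "at" ([row, column] in pixels, amid what is visible of it).
- pinpoint(query, camera): "at" ([row, column] in pixels: a listed point, or the origin of a listed thing).
The state is a dict: "time": time; "joint_positions": joint angles; "dq": joint speeds; "tau": joint torques, N m; "tool_pos": TCP position; "tcp_rot": TCP orientation; "contact_force": force on the tool from outside, world axes, zero at the start; "moment": the same for the moment, N m; "grip_width": finger opening in mm; "finger_force": force on a finger pad.
Only numpy, scipy, OpenCV 4.12 (cv2) and the standard library are available. Lean on these libraries where they do the work, as an engineer would, in place of code of your own. Each camera call takes 0.05 s, during which the arm holds its last target. There are 200 camera calls.

### The job

Get the finished stud-welded brackets ready for the paint shop: first lay the loose square rail across the rack so that it sits in the notches of both stands and sticks out evenly at both ends, then drape every U-shaped saddle bracket on the bench upright over the rail between the stands, straddling it. Also hang the two tee brackets, before or after, by their square holes on the peg stand, one on each peg; leave the jar, marker, tape measure and offcut where they are.

Things in the scene. Friction and masses are not known exactly. Their poses are not given: they have to be found in the camera images.
- rack: grey rack fixed to the bench: base 110 x 350 x 8 mm, two uprights (12 mm thick) at y = +155 and -155 mm of its frame, each with an open-topped flared notch at x = 0: floor 100 mm above the bench and 28 mm wide, 52 mm wide at the cheek tops, 124 mm above the bench. Origin: centre of the underside, z up
- rail: loose square steel tube 20 x 20 x 360 mm, 0.45 kg, long axis = its y axis. Starts flat on the bench to the other side of the bench from the peg stand. Origin at the middle of its underside
- rail_centre (a point): centre of the rail tube (10 mm above its underside as it lies; when seated in both notches it is 110 mm above the bench)
- pegstand: grey stand fixed to the bench, left or right of the rack: base 120 x 110 x 10 mm, a post 30 mm wide with a cross bar 20 x 170 x 30 mm (top 135 mm above the bench, centre at x = +45 mm of its frame), from which two pegs 10 mm in diameter point to its -x at y = -60 and +60 mm, rising about 11 degrees to the free ends. Origin on the bench, z up
- peg0_mid (a point): middle of the y = -60 mm peg, on its axis, 126 mm above the bench; axes as the peg stand's; the cross bar's face is 35 mm further in +x, the free end (centre of its rounded end) 35 mm out in -x and 7 mm higher
- peg1_mid (a point): the same for the y = +60 mm peg
- saddle0: saddle bracket, dark steel, 0.12 kg: an upside-down U, 44 mm over the legs (x), 36 mm between them, 44 mm wide (y), 44 mm tall (z), plate 4 mm, one copper stud 8 x 12 mm upright on top. Stands on its legs on the bench at the start, may be absent (None). Origin: centre between the legs' feet
- saddle0_crown (a point): underside of the top plate of that saddle, middle, 40 mm above its legs' feet; when draped over the seated rail it rests on the rail's top, 120 mm above the bench
- saddle1: saddle bracket, dark steel, 0.12 kg: an upside-down U, 44 mm over the legs (x), 36 mm between them, 44 mm wide (y), 44 mm tall (z), plate 4 mm, one copper stud 8 x 12 mm upright on top. Stands on its legs on the bench at the start, may be absent (None). Origin: centre between the legs' feet
- saddle1_crown (a point): underside of the top plate of that saddle, middle, 40 mm above its legs' feet; when draped over the seated rail it rests on the rail's top, 120 mm above the bench
- saddle2: saddle bracket, dark steel, 0.12 kg: an upside-down U, 44 mm over the legs (x), 36 mm between them, 44 mm wide (y), 44 mm tall (z), plate 4 mm, one copper stud 8 x 12 mm upright on top. Stands on its legs on the bench at the start, may be absent (None). Origin: centre between the legs' feet
- saddle2_crown (a point): underside of the top plate of that saddle, middle, 40 mm above its legs' feet; when draped over the seated rail it rests on the rail's top, 120 mm above the bench
- saddle3: saddle bracket, dark steel, 0.12 kg: an upside-down U, 44 mm over the legs (x), 36 mm between them, 44 mm wide (y), 44 mm tall (z), plate 4 mm, one copper stud 8 x 12 mm upright on top. Stands on its legs on the bench at the start, may be absent (None). Origin: centre between the legs' feet
- saddle3_crown (a point): underside of the top plate of that saddle, middle, 40 mm above its legs' feet; when draped over the seated rail it rests on the rail's top, 120 mm above the bench
- saddle4: saddle bracket, dark steel, 0.12 kg: an upside-down U, 44 mm over the legs (x), 36 mm between them, 44 mm wide (y), 44 mm tall (z), plate 4 mm, one copper stud 8 x 12 mm upright on top. Stands on its legs on the bench at the start, may be absent (None). Origin: centre between the legs' feet
- saddle4_crown (a point): underside of the top plate of that saddle, middle, 40 mm above its legs' feet; when draped over the seated rail it rests on the rail's top, 120 mm above the bench
- tee0: tee bracket, dark steel, 0.16 kg: foot plate 60 (x) x 56 (y) x 6 mm, on its middle an upright plate 6 mm thick (x), 56 mm wide (y), reaching 80 mm above the foot's underside, with a square hole 30 x 30 mm through it along x; two short copper studs on the foot. Stands on its foot. Origin: centre of the foot's underside; symmetric front to back
- tee0_hole (a point): centre of that tee bracket's square hole, 53 mm above the foot's underside
- tee1: tee bracket, dark steel, 0.16 kg: foot plate 60 (x) x 56 (y) x 6 mm, on its middle an upright plate 6 mm thick (x), 56 mm wide (y), reaching 80 mm above the foot's underside, with a square hole 30 x 30 mm through it along x; two short copper studs on the foot. Stands on its foot. Origin: centre of the foot's underside; symmetric front to back
- tee1_hole (a point): centre of that tee bracket's square hole, 53 mm above the foot's underside
- jar: bystander: jar 48 mm in diameter, 75 mm tall; origin at its underside
- marker: bystander: black marker pen 110 mm long and 14 mm thick
- tape: bystander: grey tape measure 60 x 30 x 55 mm
- offcut: bystander: flat steel offcut 100 x 45 x 8 mm
There are look-alikes about, which are no part of the job. Leave any blue look-alike of the saddle1 alone.

How it is judged (in metres and radians):
On the way, in this order (a step that is already met when the one before it is completed fails the run):
1. the rail lies in both notches of the rack (x of rail_centre in the frame of rack between -0.008 and 0.008 m and y of rail_centre in the frame of rack between -0.02 and 0.02 m and z of rail_centre in the frame of rack between 0.104 and 0.116 m and angle between the y axis of rail and the y axis of rack, either way round below 0.05 rad), for 0.3 s.
2. every saddle bracket is draped over the rail (x of saddle0_crown in the frame of rack between -0.02 and 0.02 m and y of saddle0_crown in the frame of rack between -0.14 and 0.14 m and z of saddle0_crown in the frame of rack between 0.112 and 0.126 m and angle between each of saddle0_crown, saddle1_crown, saddle2_crown, saddle3_crown, saddle4_crown's own z axis and vertical below 0.3 rad and linear speed of each of saddle0, saddle1, saddle2, saddle3, saddle4 below 0.03 m/s and x of saddle1_crown in the frame of rack between -0.02 and 0.02 m and y of saddle1_crown in the frame of rack between -0.14 and 0.14 m and z of saddle1_crown in the frame of rack between 0.112 and 0.126 m and x of saddle2_crown in the frame of rack between -0.02 and 0.02 m and y of saddle2_crown in the frame of rack between -0.14 and 0.14 m and z of saddle2_crown in the frame of rack between 0.112 and 0.126 m and x of saddle3_crown in the frame of rack between -0.02 and 0.02 m and y of saddle3_crown in the frame of rack between -0.14 and 0.14 m and z of saddle3_crown in the frame of rack between 0.112 and 0.126 m and x of saddle4_crown in the frame of rack between -0.02 and 0.02 m and y of saddle4_crown in the frame of rack between -0.14 and 0.14 m and z of saddle4_crown in the frame of rack between 0.112 and 0.126 m), for 0.2 s.
At the end, for the whole second after the job is handed in: Rail at rest in both notches (within 8 mm across, 20 mm lengthwise, 6 mm in height); every saddle present straddles it between the stands, upright within 0.3 rad, top plate on the rail (8 mm); each tee hangs at rest by its hole on its own peg, tilt under 0.45 rad (all of step 1 and all of step 2 and linear speed of rail below 0.03 m/s and (((x of tee0_hole in the frame of peg0_mid between -0.034 and 0.034 m and y of tee0_hole in the frame of peg0_mid between -0.014 and 0.014 m and z of tee0_hole in the frame of peg0_mid between -0.02 and 0.006 m and angle between tee0_hole's own z axis and vertical below 0.45 rad and linear speed of tee0 below 0.03 m/s) and (x of tee1_hole in the frame of peg1_mid between -0.034 and 0.034 m and y of tee1_hole in the frame of peg1_mid between -0.014 and 0.014 m and z of tee1_hole in the frame of peg1_mid between -0.02 and 0.006 m and angle between tee1_hole's own z axis and vertical below 0.45 rad and linear speed of tee1 below 0.03 m/s)) or ((x of tee0_hole in the frame of peg1_mid between -0.034 and 0.034 m and y of tee0_hole in the frame of peg1_mid between -0.014 and 0.014 m and z of tee0_hole in the frame of peg1_mid between -0.02 and 0.006 m and angle between tee0_hole's own z axis and vertical below 0.45 rad and linear speed of tee0 below 0.03 m/s) and (x of tee1_hole in the frame of peg0_mid between -0.034 and 0.034 m and y of tee1_hole in the frame of peg0_mid between -0.014 and 0.014 m and z of tee1_hole in the frame of peg0_mid between -0.02 and 0.006 m and angle between tee1_hole's own z axis and vertical below 0.45 rad and linear speed of tee1 below 0.03 m/s)))); the robot touches nothing.
It fails at once if the jar is pushed more than 4 cm from its place (distance of jar from where it was at the start of the episode above 0.04 m).
It fails at once if the marker is pushed more than 4 cm from its place (distance of marker from where it was at the start of the episode above 0.04 m).
It fails at once if the tape is pushed more than 4 cm from its place (distance of tape from where it was at the start of the episode above 0.04 m).
It fails at once if the offcut is pushed more than 4 cm from its place (distance of offcut from where it was at the start of the episode above 0.04 m).
Of saddle0, saddle1, saddle2, saddle3, saddle4 only 3 to 5 are there at a start; the rules pass over those that are not, and their reading is None.
At some moment in a run one of saddle0, saddle1, saddle2, saddle3, saddle4, tee0, tee1 may be knocked a few centimetres aside while the robot is not near it.
It also fails if it takes over 210 s, if anything falls off the work surface, if the arm or the gripper's body presses on something with over 40 N, if the wrist force passes 120 N, or if a joint passes its speed limit or range.

## Working session

There is one attempt and no reset: what is moved stays moved. The work goes in short steps, Python scripts to look and compute and a tool call to move; the robot and the scene stay as the last step left them, time stands still between calls to the robot, and variables do not carry over. Pictures are saved under pics/ and viewed, at most 14 in all, crops included, and the job is handed in when it is done.

Besides the shell and the picture viewer there is one more tool, called as a command line: name --argument value ..., lists and objects as JSON in quotes. play_rows: Moves the arm, as the interface text tells. Shifts and turns lie within -1 to 1; 1 stands for 3 cm of shift or 8 degrees of turn. Its arguments: {"type":"object","properties":{"rows":{"type":"array"},"hand":{"type":"number"}},"required":["rows"]}

```bash
ls; mkdir -p pics
cat > h.py <<'E'
import numpy as np, cv2
from plant import get_obs, capture, bot, spot_in, trace, pinpoint
def cam(c):
    f=240/np.tan(np.radians(c['fov_y'])/2)
    K=np.array([[f,0,c['cx']],[0,f,c['cy']],[0,0,1.]])
    R=cv2.Rodrigues(np.array(c['rvec'],float))[0]
    return K,R,np.array(c['tvec'],float).reshape(3)
def proj(c,P):
    K,R,t=cam(c); q=(K@(R@np.atleast_2d(P).T+t[:,None])).T
    return (q[:,:2]/q[:,2:])[:,::-1]  # row,col
def back(c,rc,z):
    K,R,t=cam(c); d=R.T@np.linalg.inv(K)@np.array([rc[1],rc[0],1.]); o=-R.T@t
    return o+d*(z-o[2])/d[2]
def save(c,n,box=None,s=1):
    im=c['frame'][:,:,::-1]
    if box: im=im[box[0]:box[1],box[2]:box[3]]
    cv2.imwrite('pics/'+n,cv2.resize(im,None,fx=s,fy=s,interpolation=cv2.INTER_CUBIC))
E
python3 - <<'E'
from h import *
for n in('top','side'):
    c=capture(n); save(c,n+'0.png')
    K,R,t=cam(c); print(n,c['fov_y'],(-R.T@t).round(),R[2].round(2))
    for q,z in(('rack',0),('rail_centre',10),('pegstand',0),('peg0_mid',126),('saddle0_crown',40),('tee0_hole',53),('jar',0),('marker',7),('tape',0),('offcut',0)):
        r=pinpoint(q,n)
        print(q,[(round(d['p'],2),np.round(d['at']).tolist(),back(c,d['at'],z)[:2].round().tolist()) for d in r])
E
```

```text
pics
top 57.40836835967622 [ 335.    2. 1031.] [ 0.18 -0.01 -0.98]
rack [(0.83, [175.0, 300.0], [681.0, 26.0]), (0.26, [239.0, 458.0], [522.0, -353.0])]
rail_centre [(0.83, [242.0, 459.0], [512.0, -352.0])]
pegstand [(0.67, [239.0, 155.0], [523.0, 370.0])]
peg0_mid [(0.8, [233.0, 165.0], [513.0, 305.0]), (0.73, [246.0, 400.0], [484.0, -187.0]), (0.53, [245.0, 281.0], [486.0, 62.0])]
saddle0_crown []
tee0_hole [(0.86, [269.0, 313.0], [444.0, -5.0])]
jar [(0.64, [172.0, 410.0], [691.0, -247.0])]
marker [(0.69, [287.0, 206.0], [409.0, 244.0])]
tape [(0.93, [291.0, 411.0], [397.0, -236.0])]
offcut [(0.75, [170.0, 205.0], [695.0, 259.0]), (0.38, [274.0, 254.0], [438.0, 132.0])]
side 56.497288953289136 [484. 698. 936.] [ 0.02 -0.66 -0.75]
rack [(0.86, [276.0, 260.0], [682.0, 14.0]), (0.54, [226.0, 357.0], [426.0, -165.0])]
rail_centre [(0.64, [181.0, 329.0], [509.0, -346.0]), (0.56, [275.0, 352.0], [444.0, 16.0])]
pegstand [(0.87, [413.0, 324.0], [510.0, 362.0])]
peg0_mid [(0.83, [360.0, 324.0], [508.0, 305.0]), (0.7, [226.0, 358.0], [431.0, -48.0]), (0.42, [176.0, 329.0], [507.0, -236.0])]
saddle0_crown [(0.56, [278.0, 262.0], [670.0, 47.0])]
tee0_hole [(0.84, [259.0, 353.0], [442.0, -4.0]), (0.46, [228.0, 358.0], [428.0, -108.0]), (0.37, [180.0, 328.0], [510.0, -299.0])]
jar [(0.69, [205.0, 269.0], [687.0, -248.0])]
marker [(0.7, [359.0, 373.0], [402.0, 245.0]), (0.2, [207.0, 368.0], [394.0, -236.0])]
tape [(0.75, [208.0, 367.0], [395.0, -239.0])]
offcut [(0.8, [358.0, 238.0], [706.0, 242.0]), (0.66, [217.0, 331.0], [500.0, -202.0])]
```

View pics/top0.png

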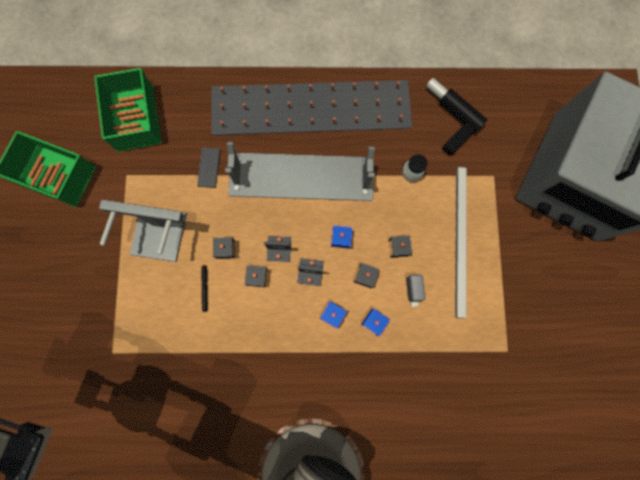

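View pics/side0.png

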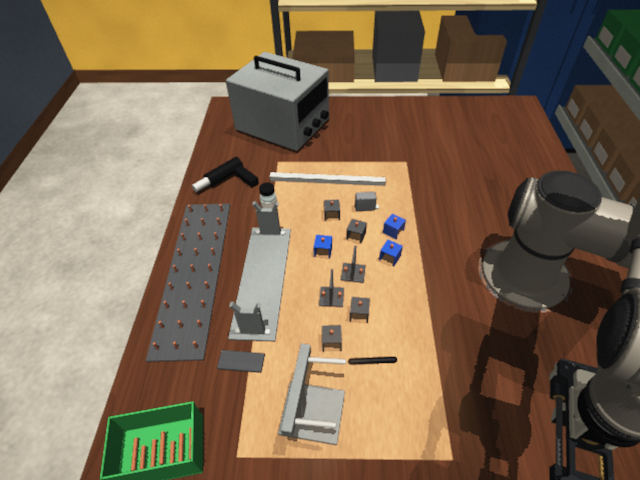

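```bash
cat >> h.py <<'E'
from scipy.optimize import minimize
from itertools import product
def box(cx,cy,z0,z1,lx,ly):
    return np.array([[cx+sx*lx/2,cy+sy*ly/2,z] for sx,sy,z in product((-1,1),(-1,1),(z0,z1))])
def pris(poly,y0,y1): return np.array([[x,y,z] for x,z in poly for y in(y0,y1)])
SAD=[box(0,0,40,44,44,44),box(-20,0,0,44,4,44),box(20,0,0,44,4,44),box(0,0,44,56,7,7)]
TEE=[box(0,0,0,6,60,56),box(0,-21.5,0,80,6,13),box(0,21.5,0,80,6,13),box(0,0,0,38,6,56),box(0,0,68,80,6,56)]
RAIL=[box(0,0,0,20,20,360)]
def RACK(w=70):
    p=[box(0,0,0,8,110,350)]
    for y in(-155,155):
        for s in(-1,1): p.append(pris([(s*w/2,0),(s*w/2,124),(s*26,124),(s*14,100),(s*14,0)],y-6,y+6))
        p.append(box(0,y,0,100,w,12))
    return p
def peg(y): return np.array([[x,y+5*np.cos(a),z+5*np.sin(a)] for x,z in((35,119.2),(-38,133.4)) for a in np.arange(8)*np.pi/4])
PEG=[box(0,0,0,10,120,110),box(45,0,105,135,20,170),box(45,0,0,110,20,30),peg(-60),peg(60)]
def render(c,parts,p,S=4):
    x,y,a=p[:3]; z=p[3] if len(p)>3 else 0
    m=np.zeros((480*S,640*S),np.uint8)
    C,s=np.cos(a),np.sin(a)
    for q in parts:
        w=np.c_[q[:,0]*C-q[:,1]*s+x,q[:,0]*s+q[:,1]*C+y,q[:,2]+z]
        uv=proj(c,w)[:,::-1]
        h=cv2.convexHull(((uv+.5)*S*16).astype(np.int32))
        cv2.fillConvexPoly(m,h,255,shift=4)
    return cv2.resize(m,(640,480),interpolation=cv2.INTER_AREA)/255.
def grey(c,lim=70):
    hsv=cv2.cvtColor(c['frame'],cv2.COLOR_RGB2HSV); f=c['frame'].astype(int)
    return ((f.max(2)-f.min(2))<28)
def fit(cs,parts,p0,yaws,masks=None,pad=8,loc=True,z=None):
    """IoU fit of x,y,yaw over the views cs"""
    best=None
    def cost(p,use):
        e=0
        for c,m,r in use:
            q=render(c,parts,p if z is None else [*p,z]); g=m&r
            e+=1-np.minimum(q,g).sum()/np.maximum(q,g).sum()
        return e/len(use)
    for a in yaws:
        p=np.array([p0[0],p0[1],a])
        use=[]
        for i,c in enumerate(cs):
            m=grey(c) if masks is None else masks[i]
            r=cv2.dilate((render(c,parts,[p0[0],p0[1],a] if z is None else [p0[0],p0[1],a,z])>0).astype(np.uint8),np.ones((2*pad+1,)*2))>0
            use.append((c,m,r))
        for k in range(2):
            s=minimize(cost,p,args=(use,),method='Nelder-Mead',options=dict(initial_simplex=p+np.array([[0,0,0],[8,0,0],[0,8,0],[0,0,.25]])/(1+2*k),xatol=.05,fatol=1e-4,maxiter=90)); p=s.x
        if best is None or s.fun<best[1]: best=(p,s.fun)
        print('   yaw0 %.2f -> %.1f %.1f %.3f  err %.3f'%(a,*p,s.fun))
    return best
E
cat > m1.py <<'E'
from h import *
cs=[capture('top'),capture('side')]
for i,c in enumerate(cs): cv2.imwrite(f'pics/g{i}.png',grey(c)*255)
g=lambda rc:back(cs[0],rc,40)
pi=np.pi
for n,rc in dict(sA=(247,223),sB=(275,256),sC=(275,367),sD=(246,401)).items():
    print(n); fit(cs,SAD,g(rc),[-.7,0,.7,1.57])
for n,rc in dict(tA=(248,279),tB=(272,311)).items():
    print(n); fit(cs,TEE,back(cs[0],rc,20),[-.3,.3])
print('rail');fit(cs,RAIL,(511,-350),[1.57])
for w in (60,80,100): print('rack',w); fit(cs,RACK(w),(683,20),[0])
print('peg');fit(cs,PEG,(516,366),[-.15])
E
python3 m1.py
python3 - <<'E'
import cv2,numpy as np
a=cv2.imread('pics/top0.png');b=cv2.imread('pics/side0.png')
A=cv2.resize(a[205:320,200:425],(800,409),interpolation=3);cv2.imwrite('pics/ctop.png',A)
B=cv2.resize(b[150:450,220:440],None,fx=1.95,fy=1.95,interpolation=3);cv2.imwrite('pics/cside.png',B)
E
```

```text
sA
   yaw0 -0.70 -> 496.4 199.9 0.023  err 0.297
   yaw0 0.00 -> 496.4 200.0 0.018  err 0.268
   yaw0 0.70 -> 496.6 200.0 0.001  err 0.298
   yaw0 1.57 -> 495.6 200.1 1.577  err 0.359
sB
   yaw0 -0.70 -> 430.4 124.9 -0.085  err 0.282
   yaw0 0.00 -> 430.4 124.8 -0.107  err 0.280
   yaw0 0.70 -> 431.5 125.5 1.511  err 0.370
   yaw0 1.57 -> 431.1 124.3 1.534  err 0.367
sC
   yaw0 -0.70 -> 432.6 -126.6 -0.313  err 0.267
   yaw0 0.00 -> 432.5 -126.4 -0.296  err 0.236
   yaw0 0.70 -> 430.4 -127.5 1.248  err 0.340
   yaw0 1.57 -> 430.6 -126.7 1.261  err 0.317
sD
   yaw0 -0.70 -> 500.0 -206.1 0.042  err 0.251
   yaw0 0.00 -> 500.0 -206.2 0.040  err 0.250
   yaw0 0.70 -> 500.0 -205.6 0.041  err 0.255
   yaw0 1.57 -> 499.3 -209.5 1.647  err 0.388
tA
   yaw0 -0.30 -> 497.8 75.3 0.005  err 0.289
   yaw0 0.30 -> 497.8 75.3 -0.001  err 0.328
tB
   yaw0 -0.30 -> 442.5 1.5 -0.104  err 0.282
   yaw0 0.30 -> 442.4 0.5 -0.102  err 0.285
rail
   yaw0 1.57 -> 517.8 -355.6 1.496  err 0.276
rack 60
   yaw0 0.00 -> 677.5 21.9 -0.032  err 0.061
rack 80
   yaw0 0.00 -> 677.4 21.8 -0.031  err 0.091
rack 100
   yaw0 0.00 -> 677.4 21.9 -0.030  err 0.134
peg
   yaw0 -0.15 -> 516.1 365.2 -0.168  err 0.182[ WARN:0@3.567] global loadsave.cpp:1063 imwrite_ Unsupported depth image for selected encoder is fallbacked to CV_8U.
```

View pics/cside.png

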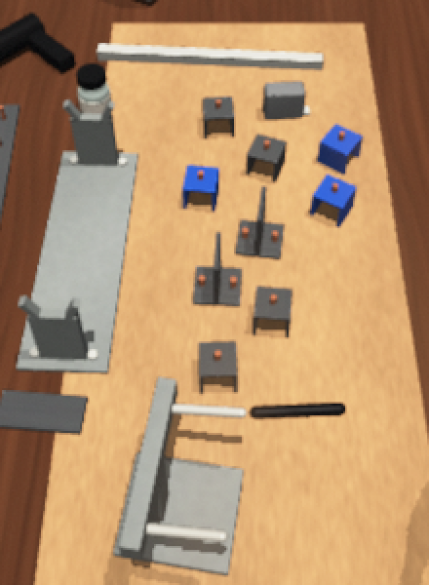

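Run:
```python
from h import *
cs=[capture('top'),capture('side')]
M={}
for q,P,p0,a in(('rail',RAIL,(511,-350),1.55),('pegstand',PEG,(516,365),-.168),('rack',RACK(60),(677,22),-.03)):
    ms=[]
    for n in('top','side'):
        r=trace(q,n); print(q,n,[(round(d['p'],2),np.round(d['at']).tolist(),int(d['mask'].sum())) for d in r][:3]); ms.append(r[0]['mask'])
    for u in((0,1),(0,),(1,)): print(u);fit([cs[i] for i in u],P,p0,[a],masks=[ms[i] for i in u],pad=14)
    if q=='rail':
        for i in(0,1):
            r,c=np.nonzero(ms[i]); rc=np.c_[r,c]; k=(r if i==0 else c)
            for e in(k.min(),k.max()): print('end',back(cs[i],rc[abs(k-e)<2].mean(0),15).round(1))
```

```text
rail top [(0.96, [242.0, 461.0], 1642)]
rail side [(0.74, [178.0, 329.0], 989), (0.23, [334.0, 331.0], 380)]
(0, 1)
   yaw0 1.55 -> 516.9 -357.7 1.509  err 0.076
(0,)
   yaw0 1.55 -> 516.8 -357.0 1.505  err 0.043
(1,)
   yaw0 1.55 -> 515.5 -358.6 1.505  err 0.096
end [ 696.  -368.1   15. ]
end [ 338.5 -345.8   15. ]
end [ 694.4 -362.7   15. ]
end [ 338.3 -343.4   15. ]
pegstand top [(0.79, [229.0, 149.0], 3082)]
pegstand side [(0.73, [410.0, 312.0], 3785)]
(0, 1)
   yaw0 -0.17 -> 517.6 363.9 -0.161  err 0.164
(0,)
   yaw0 -0.17 -> 517.5 363.9 -0.146  err 0.159
(1,)
   yaw0 -0.17 -> 517.7 364.3 -0.178  err 0.161
rack top [(0.69, [272.0, 313.0], 679)]
rack side [(0.93, [281.0, 263.0], 5308), (0.42, [362.0, 374.0], 324)]
(0, 1)
   yaw0 -0.03 -> 677.2 20.4 -0.029  err 0.522
(0,)
   yaw0 -0.03 -> 677.0 22.0 -0.030  err 1.000
(1,)
   yaw0 -0.03 -> 677.1 20.3 -0.028  err 0.043
```

```bash
cat >> h.py <<'E'
from scipy.spatial.transform import Rotation as Ro
def st():
    o=get_obs(); R=Ro.from_euler('xyz',o['tcp_rot']).as_matrix()
    print('t %.2f pos %s yaxis-angle %.1fdeg z %s j %s F %s w %.1f ff %s'%(o['time'],np.round(o['tool_pos'],1),np.degrees(np.arctan2(R[1,1],R[0,1])),R[:,2].round(3),np.round(o['joint_positions'],2),np.round(o['contact_force'],1),o['grip_width'],o['finger_force']))
    return o,R
def go(tgt,line=None):
    """shift (units) and turn about z (units, nearest half turn) to put TCP at tgt with the closing line at angle line (deg)"""
    o,R=st(); d=(np.array(tgt)-o['tool_pos'])/30
    print('shift units',d.round(2),end=' ')
    if line is not None:
        a=np.degrees(np.arctan2(R[1,1],R[0,1])); t=(line-a+90)%180-90
        print('turn units',round(t/8,2),'or',round((t-180*np.sign(t))/8,2),end='')
    print()
E
python3 -c "
from h import *
go((517,-357.3,140),86.4)"
```

```text
t 1.60 pos [158.  500.7 240.7] yaxis-angle 72.5deg z [ 0.  0. -1.] j [ 1.12  0.34  1.52 -0.    1.28 -0.15] F [-0.1  0.   0.6] w 92.1 ff 0.0
shift units [ 11.97 -28.6   -3.36] turn units 1.74 or -20.76
```

play_rows --rows '[[[1,-1,0],[0,0,0.2]],[[1,-1,0],[0,0,0.2]],[[1,-1,0],[0,0,0.2]],[[1,-1,0],[0,0,0.2]],[[1,-1,0],[0,0,0.2]],[[1,-1,0],[0,0,0.2]],[[1,-1,0],[0,0,0.2]],[[1,-1,0],[0,0,0.2]],[[1,-1,0],[0,0,0.14]],[[1,-1,0],[0,0,0]],[[1,-1,0],[0,0,0]],[[0.97,-1,0],[0,0,0]]]' --hand 1

```text
time: 3.1
tool_pos: [518.1, 139.5, 240.8]
tcp_rot: [3.141, 0.0, 3.079]
contact_force: [1.2, 1.2, -0.2]
grip_width: 91.8
finger_force: 0.0
```

play_rows --rows '[[[0,-1,0],[0,0,0]],[[0,-1,0],[0,0,0]],[[0,-1,0],[0,0,0]],[[0,-1,0],[0,0,0]],[[0,-1,0],[0,0,0]],[[0,-1,0],[0,0,0]],[[0,-1,0],[0,0,0]],[[0,-1,0],[0,0,0]],[[0,-1,0],[0,0,0]],[[0,-1,0],[0,0,0]],[[0,-1,0],[0,0,0]],[[0,-1,0],[0,0,0]]]'

```text
time: 4.6
tool_pos: [517.1, -220.3, 240.7]
tcp_rot: [3.141, 0.0, 3.079]
contact_force: [-0.2, 0.3, 0.5]
grip_width: 92.1
finger_force: 0.0
```

play_rows --rows '[[[0,-1,-0.6],[0,0,0]],[[0,-1,-0.7],[0,0,0]],[[0,-1,-0.7],[0,0,0]],[[0,-1,-0.7],[0,0,0]],[[0,-0.6,-0.66],[0,0,0]],[[0,0,0],[0,0,0]]]'

```text
time: 5.35
tool_pos: [516.2, -357.4, 137.9]
tcp_rot: [3.139, -0.003, 3.077]
contact_force: [-0.2, 0.4, -0.1]
grip_width: 91.8
finger_force: 0.0
```

```bash
python3 -c "
from h import *
go((517,-357.3,18),86.4)"
```

```text
t 5.35 pos [ 516.2 -357.4  137.9] yaxis-angle 86.3deg z [-0.003  0.003 -1.   ] j [-0.73  0.62  1.36  0.    1.17 -2.23] F [-0.2  0.4 -0.1] w 91.8 ff 0.0
shift units [ 0.03  0.   -4.  ] turn units 0.01 or -22.49
```

play_rows --rows '[[[0,0,-0.8],[0,0,0]],[[0,0,-0.8],[0,0,0]],[[0,0,-0.8],[0,0,0]],[[0,0,-0.7],[0,0,0]],[[0,0,-0.5],[0,0,0]],[[0,0,-0.4],[0,0,0]],[[0,0,0],[0,0,0]]]'

```text
time: 6.22
tool_pos: [517.0, -356.9, 19.5]
tcp_rot: [3.141, -0.001, 3.079]
contact_force: [0.0, -0.4, 0.2]
grip_width: 91.3
finger_force: 0.0
```

play_rows --rows '[[[0,0,0],[0,0,0]],[[0,0,0],[0,0,0]],[[0,0,0],[0,0,0]],[[0,0,0],[0,0,0]],[[0,0,0],[0,0,0]],[[0,0,0],[0,0,0]],[[0,0,0],[0,0,0]],[[0,0,0],[0,0,0]]]' --hand -1

```text
time: 7.22
tool_pos: [517.1, -356.9, 19.9]
tcp_rot: [3.141, -0.0, 3.079]
contact_force: [0.4, 2.0, 0.9]
grip_width: 19.4
finger_force: 30.0
```

play_rows --rows '[[[0,0,0.3],[0,0,0]],[[0,0,0.6],[0,0,0]],[[0,0,0.8],[0,0,0]],[[0,0,0.8],[0,0,0]],[[0,0,0.8],[0,0,0]],[[0,0,0.8],[0,0,0]],[[0,0,0.8],[0,0,0]],[[0,0,0.8],[0,0,0]],[[0,0,0.6],[0,0,0]],[[0,0,0.4],[0,0,0]]]'

```text
time: 8.48
tool_pos: [517.2, -357.5, 223.0]
tcp_rot: [-3.14, 0.002, 3.079]
contact_force: [-0.6, 0.5, -4.7]
grip_width: 19.9
finger_force: 30.0
```

```bash
python3 -c "
from h import *
c=capture('side');save(c,'side1.png',(100,400,180,580),1.5)
go((677.3,21.5,240),-1.7)"
```

```text
t 8.53 pos [ 517.6 -357.8  224.3] yaxis-angle 86.4deg z [ 0.003 -0.003 -1.   ] j [-0.73  0.55  1.24  0.    1.35 -2.23] F [-0.4 -0.  -2.2] w 19.5 ff 29.99799817800522
shift units [ 5.32 12.64  0.52] turn units -11.01 or 11.49
```

View pics/side1.png

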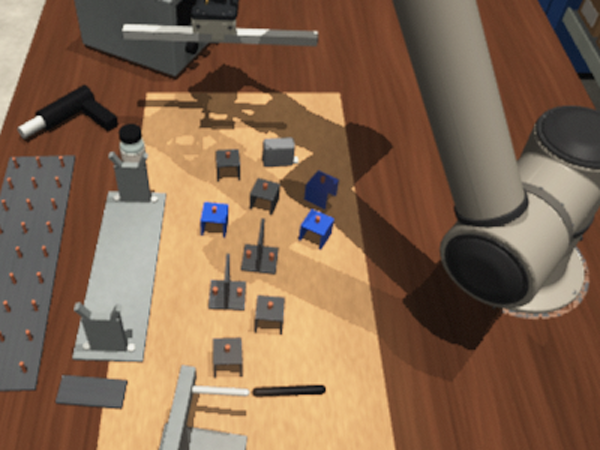

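play_rows --rows '[[[0.2,0.5,0],[0,0,-0.5]],[[0.3,0.8,0],[0,0,-0.7]],[[0.4,1,0],[0,0,-0.9]],[[0.4,1,0],[0,0,-0.9]],[[0.4,1,0],[0,0,-0.9]],[[0.4,1,0],[0,0,-0.9]],[[0.4,1,0],[0,0,-0.9]],[[0.4,1,0],[0,0,-0.9]],[[0.5,1,0],[0,0,-0.9]],[[0.5,1,0],[0,0,-0.9]],[[0.5,1,0],[0,0,-0.9]],[[0.5,1,0],[0,0,-0.9]]]'

```text
time: 10.02
tool_pos: [664.2, -17.3, 220.5]
tcp_rot: [-3.141, -0.0, 1.65]
contact_force: [-1.2, -1.5, -4.6]
grip_width: 19.3
finger_force: 30.0
```

play_rows --rows '[[[0.4,0.8,0],[0,0,-0.9]],[[0.2,0.4,0],[0,0,-0.5]],[[0.2,0.14,0],[0,0,-0.3]],[[0,0,0],[0,0,0]],[[0,0,0],[0,0,0]],[[0,0,0],[0,0,0]]]'

```text
time: 10.78
tool_pos: [687.9, 21.4, 220.9]
tcp_rot: [-3.141, 0.0, 1.417]
contact_force: [1.0, 0.5, -3.4]
grip_width: 19.8
finger_force: 30.0
```

```bash
python3 -c "
from h import *
cs=[capture('top'),capture('side')]
go((677.3,21.5,124),-1.7)
ms=[]
for i,n in enumerate(('top','side')):
    r=trace('rail',n); m=r[0]['mask'];print(r[0]['p'],m.sum()); ms.append(m)
    print('nn',n); fit([cs[i]],RAIL,(677,21),[-.03],masks=[m],pad=14,z=205)
g=[grey(c) for c in cs]
save(cs[0],'top2.png',(120,260,180,440),3);save(cs[1],'side2.png',(150,400,180,430),2)
"
```

```text
t 10.88 pos [688.   21.5 221. ] yaxis-angle -8.8deg z [ 0. -0. -1.] j [-0.08  0.67  1.03 -0.    1.44  0.07] F [-0.3  0.4 -3.9] w 19.8 ff 29.997945427894592
shift units [-0.36 -0.   -3.23] turn units 0.89 or -21.61
0.71 964
nn top
   yaw0 -0.03 -> 688.3 21.2 -0.157  err 0.625
0.89 1068
nn side
   yaw0 -0.03 -> 687.4 24.4 -0.153  err 0.379
```

View pics/side2.png

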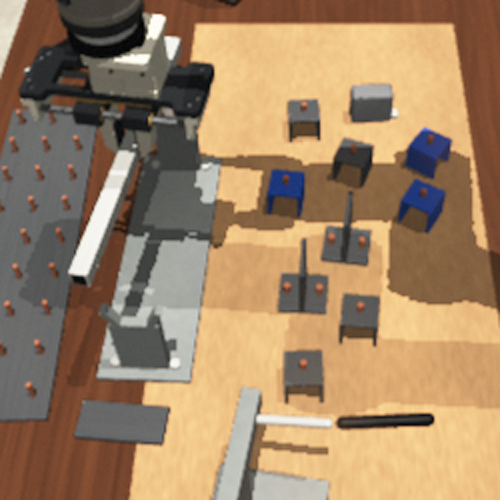

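play_rows --rows '[[[-0.2,0,-0.3],[0,0,0.45]],[[-0.16,0,-0.5],[0,0,0.44]],[[0,0,-0.6],[0,0,0]],[[0,0,-0.6],[0,0,0]],[[0,0,-0.3],[0,0,0]],[[0,0,0],[0,0,0]],[[0,0,0],[0,0,0]]]'

```text
time: 11.85
tool_pos: [677.8, 21.8, 152.9]
tcp_rot: [3.14, 0.0, 1.541]
contact_force: [0.7, -0.4, -4.0]
grip_width: 19.7
finger_force: 30.0
```

```bash
python3 -c "
from h import *
cs=[capture('top'),capture('side')]
go((677.3,21.5,121),-1.7)
m=trace('rail','side')[0]['mask']; fit([cs[1]],RAIL,(677,21),[-.03],masks=[m],pad=14,z=130)
save(cs[0],'top3.png',(130,230,210,400),4)
save(cs[1],'side3.png',(170,370,200,340),3)
"
```

```text
t 11.95 pos [677.8  21.8 152.9] yaxis-angle -1.7deg z [ 0.002 -0.    -1.   ] j [-0.08  0.69  1.17 -0.    1.27 -0.05] F [-1.  -0.3 -3.4] w 19.4 ff 29.99788910150528
shift units [-0.02 -0.01 -1.06] turn units -0.0 or 22.5
   yaw0 -0.03 -> 680.7 19.5 -0.019  err 0.418
```

View pics/side3.png

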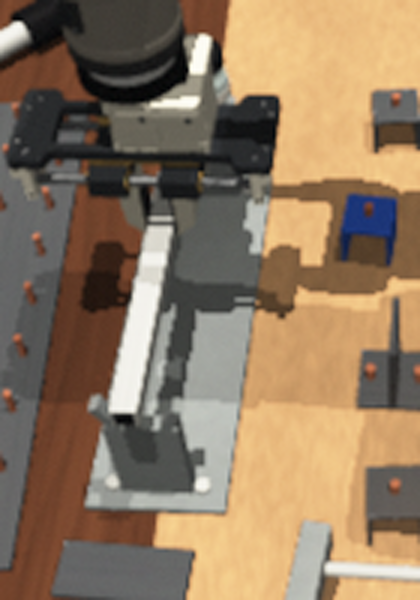

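The near end (crop 130,400) is centred above the notch of the near stand. Lower slowly.

play_rows --rows '[[[0,0,-0.2],[0,0,0]],[[0,0,-0.2],[0,0,0]],[[0,0,-0.2],[0,0,0]],[[0,0,-0.2],[0,0,0]],[[0,0,-0.12],[0,0,0]],[[0,0,-0.1],[0,0,0]],[[0,0,0],[0,0,0]],[[0,0,0],[0,0,0]]]'

```text
time: 13.0
tool_pos: [677.5, 21.9, 121.6]
tcp_rot: [3.141, 0.0, 1.542]
contact_force: [0.3, 0.1, -3.6]
grip_width: 19.9
finger_force: 30.0
```

play_rows --rows '[[[0,0,-0.04],[0,0,0]],[[0,0,-0.03],[0,0,0]],[[0,0,0],[0,0,0]]]'

```text
time: 13.38
tool_pos: [677.5, 21.8, 119.9]
tcp_rot: [3.141, 0.0, 1.541]
contact_force: [-1.9, -1.5, 0.5]
grip_width: 19.6
finger_force: 30.0
```

play_rows --rows '[[[0,0,0],[0,0,0]],[[0,0,0],[0,0,0]],[[0,0,0],[0,0,0]],[[0,0,0],[0,0,0]],[[0,0,0],[0,0,0]],[[0,0,0],[0,0,0]]]' --hand 0.2

```text
time: 14.12
tool_pos: [677.3, 21.8, 119.2]
tcp_rot: [3.142, 0.0, 1.541]
contact_force: [0.1, -0.5, 0.9]
grip_width: 55.3
finger_force: 0.0
```

play_rows --rows '[[[0,0,0.5],[0,0,0]],[[0,0,1],[0,0,0]],[[0,0,1],[0,0,0]],[[0,0,1],[0,0,0]],[[-0.5,-1,0.5],[0,0,0]],[[-1,-1,0],[0,0,0]],[[-1,-1,0],[0,0,0]],[[-1,-1,0],[0,0,0]],[[-1,-1,0],[0,0,0]],[[-1,-1,0],[0,0,0]],[[-1,-1,0],[0,0,0]]]' --hand 1

```text
time: 15.5
tool_pos: [481.5, -189.1, 240.6]
tcp_rot: [3.14, 0.001, 1.542]
contact_force: [1.4, -0.7, -0.1]
grip_width: 91.8
finger_force: 0.0
```

```bash
python3 -c "
from h import *
cs=[capture('top'),capture('side')]
for i,n in enumerate(('top','side')):
    m=trace('rail',n)[0]['mask']; fit([cs[i]],RAIL,(677,21),[-.03],masks=[m],pad=14,z=100)
    print(n,[back(cs[i],d['at'],110).round(1) for d in pinpoint('rail_centre',n)[:1]])
go((500,-206.1,140),2.3)
save(cs[0],'top4.png',(130,290,180,440),3)
"
```

```text
Traceback (most recent call last):
IndexError: list index out of range
```

```bash
python3 -c "
from h import *
cs=[capture('top'),capture('side')]
for i,n in enumerate(('top','side')):
    for d in trace('rail',n)[:1]: fit([cs[i]],RAIL,(677,21),[-.03],masks=[d['mask']],pad=14,z=100)
    print(n,[back(cs[i],d['at'],110).round(1) for d in pinpoint('rail_centre',n)[:1]])
go((500,-206.1,140),2.3)
fit(cs[1:],SAD,(500,-206),[0.04])
save(cs[1],'side4.png',(150,370,200,450),2.7)
"
```

```text
yaw0 -0.03 -> 679.3 22.1 -0.032  err 0.064
top [array([640.1,  18.5, 110. ])]
   yaw0 -0.03 -> 677.7 20.5 -0.032  err 0.062
side [array([675.9,  24.4, 110. ])]
t 15.95 pos [ 483.  -187.3  239.3] yaxis-angle -1.6deg z [ 0.  0. -1.] j [-0.52  0.33  1.55  0.    1.27 -0.49] F [ 0.2  0.4 -0.1] w 91.9 ff 0.0
shift units [ 0.57 -0.63 -3.31] turn units 0.49 or -22.01
   yaw0 0.04 -> 500.0 -206.2 0.036  err 0.194
```

View pics/side4.png

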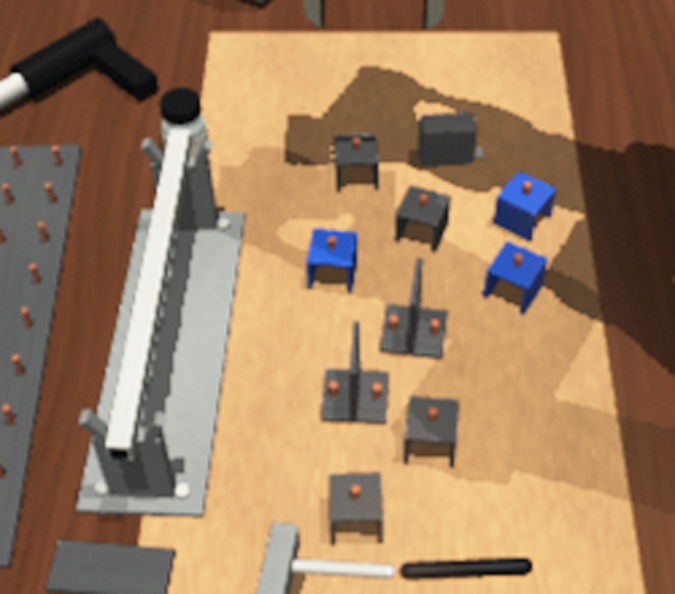

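play_rows --rows '[[[0.57,-0.63,-0.5],[0,0,0.48]],[[0,0,-1],[0,0,0]],[[0,0,-1],[0,0,0]],[[0,0,-1],[0,0,0]],[[0,0,-1],[0,0,0]],[[0,0,-0.9],[0,0,0]],[[0,0,-0.7],[0,0,0]],[[0,0,-0.6],[0,0,0]],[[0,0,-0.5],[0,0,0]],[[0,0,0],[0,0,0]],[[0,0,0],[0,0,0]]]' --hand 0.45

```text
time: 17.32
tool_pos: [499.9, -207.1, 23.7]
tcp_rot: [3.141, 0.0, 1.609]
contact_force: [0.3, -0.2, -0.1]
grip_width: 66.6
finger_force: 0.0
```

play_rows --rows '[[[0,0,0],[0,0,0]],[[0,0,0],[0,0,0]],[[0,0,0],[0,0,0]],[[0,0,0],[0,0,0]],[[0,0,0],[0,0,0]],[[0,0,0],[0,0,0]]]' --hand -1

```text
time: 18.08
tool_pos: [499.7, -207.2, 23.6]
tcp_rot: [3.141, 0.0, 1.608]
contact_force: [-0.4, 0.1, 6.6]
grip_width: 44.5
finger_force: 29.6
```

```bash
cat > plan.py <<'E'
from h import *
rk=np.array([677.4,21.4]); a=-0.031
for y in(-96,-32,32,96): print(y,(rk+[-np.sin(a)*y,np.cos(a)*y]).round(1))
E
python3 plan.py; python3 -c "
from h import *
go((674.4,-74.5,103),-1.8)"
```

```text
-96 [674.4 -74.6]
-32 [676.4 -10.6]
32 [678.4  53.4]
96 [680.4 117.4]
t 18.07 pos [ 499.7 -207.2   23.6] yaxis-angle 2.2deg z [ 0.001 -0.    -1.   ] j [-0.53  0.64  1.72  0.    0.78 -0.57] F [-0.4  0.1  6.6] w 44.5 ff 29.58507277071476
shift units [5.82 4.42 2.65] turn units -0.49 or 22.01
```

play_rows --rows '[[[0,0,0.4],[0,0,0]],[[0,0,0.8],[0,0,0]],[[0,0,1],[0,0,0]],[[0,0,1],[0,0,0]],[[0.5,0.4,1],[0,0,-0.1]],[[0.8,0.6,0.8],[0,0,-0.1]],[[1,0.8,0],[0,0,-0.1]],[[1,0.8,0],[0,0,-0.1]],[[1,0.8,0],[0,0,-0.09]],[[0.9,0.6,0],[0,0,0]],[[0.62,0.42,0],[0,0,0]],[[0,0,0],[0,0,0]]]'

```text
time: 19.58
tool_pos: [674.4, -73.2, 172.7]
tcp_rot: [-3.141, -0.0, 1.542]
contact_force: [-0.3, -0.6, -1.4]
grip_width: 43.8
finger_force: 29.6
```

```bash
python3 -c "
from h import *
go((674.4,-74.6,103),-1.8)
cs=[capture('side')]
fit(cs,SAD,(674,-75),[-.03],z=get_obs()['tool_pos'][2]-23.6)
save(cs[0],'side5.png',(150,370,200,450),2.7)
"
```

```text
t 19.57 pos [674.4 -73.2 172.7] yaxis-angle -1.7deg z [-0.001  0.    -1.   ] j [-0.22  0.68  1.14  0.    1.32 -0.19] F [-0.3 -0.6 -1.4] w 43.8 ff 29.599490649998188
shift units [ 0.   -0.05 -2.32] turn units -0.02 or 22.48
   yaw0 -0.03 -> 670.7 -79.0 -0.866  err 0.585
```

View pics/side5.png

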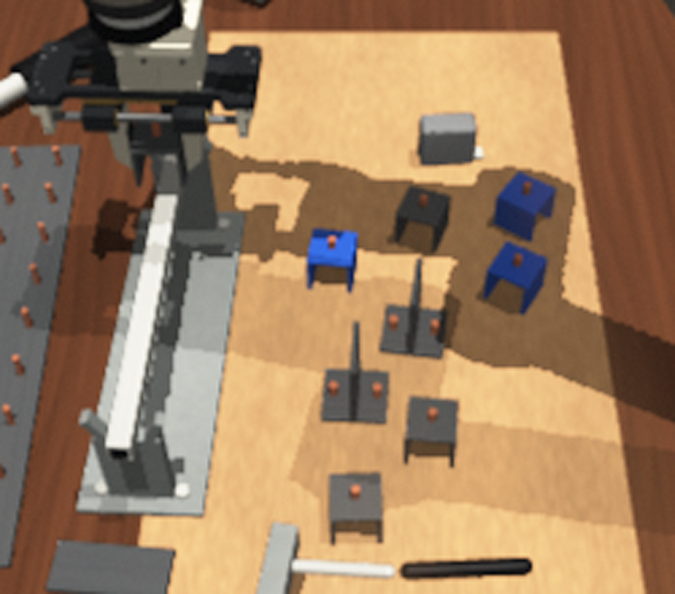

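play_rows --rows '[[[0,-0.04,-0.4],[0,0,0]],[[0,0,-0.5],[0,0,0]],[[0,0,-0.5],[0,0,0]],[[0,0,-0.4],[0,0,0]],[[0,0,-0.3],[0,0,0]],[[0,0,-0.15],[0,0,0]],[[0,0,0],[0,0,0]],[[0,0,0],[0,0,0]]]'

```text
time: 20.62
tool_pos: [674.4, -75.7, 106.3]
tcp_rot: [3.141, 0.0, 1.54]
contact_force: [1.2, -0.2, -1.0]
grip_width: 44.1
finger_force: 29.6
```

play_rows --rows '[[[0,0,-0.05],[0,0,0]],[[0,0,-0.03],[0,0,0]],[[0,0,0],[0,0,0]]]'

```text
time: 21.0
tool_pos: [674.1, -75.6, 103.7]
tcp_rot: [3.141, 0.0, 1.54]
contact_force: [0.3, 0.2, 0.3]
grip_width: 44.1
finger_force: 29.6
```

play_rows --rows '[[[0,0,0],[0,0,0]],[[0,0,0],[0,0,0]],[[0,0,0],[0,0,0]],[[0,0,0],[0,0,0]]]' --hand 0.45

```text
time: 21.5
tool_pos: [674.1, -75.6, 103.3]
tcp_rot: [3.141, 0.0, 1.54]
contact_force: [-0.6, -0.4, 0.1]
grip_width: 66.6
finger_force: 0.0
```

play_rows --rows '[[[0,0,0.5],[0,0,0]],[[0,0,1],[0,0,0]],[[0,0,1],[0,0,0]],[[0,0,1],[0,0,0]],[[-1,-0.5,0.3],[0,0,-0.3]],[[-1,-0.5,0],[0,0,-0.3]],[[-1,-0.5,0],[0,0,-0.3]],[[-1,-0.3,0],[0,0,-0.3]],[[-1,0,0],[0,0,-0.3]],[[-1,0,0],[0,0,-0.3]],[[-1,0,0],[0,0,0]],[[-1,0,0],[0,0,0]]]'

```text
time: 23.0
tool_pos: [433.4, -129.7, 218.6]
tcp_rot: [3.139, 0.0, 1.289]
contact_force: [-0.5, -0.0, 0.3]
grip_width: 66.7
finger_force: 0.0
```

```bash
cat > look.py <<'E'
# usage: look.py x y yaw(rad)  dest-name ; checks hung saddles and next pick
import sys
from h import *
x,y,a,zt=map(float,sys.argv[1:5])
cs=[capture('top'),capture('side')]
P=TEE if len(sys.argv)>5 and sys.argv[5]=='tee' else SAD
print('next, both'); b=fit(cs,P,(x,y),[a])
print('side only'); s=fit(cs[1:],P,(x,y),[a])
if len(sys.argv)>6: 
    u,v=map(float,sys.argv[6:8]); print('hung'); fit(cs[1:],SAD+[],(u,v),[-.03],z=80)
p=s[0] if s[1]<b[1]-.06 else b[0]
print(p.round(3)); go((p[0],p[1],zt),np.degrees(p[2]))
E
python3 look.py 432.5 -126.4 -0.3 23 sad 674.4 -75
```

```text
next, both
   yaw0 -0.30 -> 432.3 -127.0 -0.321  err 0.492
side only
   yaw0 -0.30 -> 432.3 -126.8 -0.320  err 0.248
hung
   yaw0 -0.03 -> 662.7 -53.0 -0.889  err 0.563
[ 4.32340e+02 -1.26832e+02 -3.20000e-01]
t 23.10 pos [ 432.1 -129.4  218.6] yaxis-angle -16.2deg z [ 0. -0. -1.] j [-0.46  0.23  1.75 -0.    1.16 -0.18] F [0.2 0.3 0. ] w 66.7 ff 0.0
shift units [ 0.01  0.09 -6.52] turn units -0.27 or 22.23
```

play_rows --rows '[[[0,0.09,-0.8],[0,0,-0.22]],[[0,0,-1],[0,0,0]],[[0,0,-1],[0,0,0]],[[0,0,-1],[0,0,0]],[[0,0,-0.9],[0,0,0]],[[0,0,-0.7],[0,0,0]],[[0,0,-0.6],[0,0,0]],[[0,0,-0.5],[0,0,0]],[[0,0,0],[0,0,0]],[[0,0,0],[0,0,0]]]'

```text
time: 24.35
tool_pos: [435.0, -127.2, 23.0]
tcp_rot: [3.14, 0.0, 1.258]
contact_force: [0.1, 0.1, 0.6]
grip_width: 66.9
finger_force: 0.0
```

play_rows --rows '[[[0,0,0],[0,0,0]],[[0,0,0],[0,0,0]],[[0,0,0],[0,0,0]],[[0,0,0],[0,0,0]],[[0,0,0],[0,0,0]],[[0,0,0],[0,0,0]]]' --hand -1

```text
time: 25.1
tool_pos: [434.0, -126.9, 22.6]
tcp_rot: [3.141, 0.0, 1.258]
contact_force: [-1.9, 0.5, 4.8]
grip_width: 43.9
finger_force: 29.9
```

```bash
python3 -c "
from h import *
go((676.4,-10.6,173),-1.8)"
```

```text
t 25.10 pos [ 434.  -126.9   22.6] yaxis-angle -17.9deg z [ 0. -0. -1.] j [-0.45  0.53  1.97 -0.    0.64 -0.14] F [-1.9  0.5  4.8] w 43.9 ff 29.876377768814564
shift units [8.08 3.88 5.01] turn units 2.02 or -20.48
```

play_rows --rows '[[[0,0,0.4],[0,0,0]],[[0,0,0.8],[0,0,0]],[[0,0,1],[0,0,0]],[[0.4,0.2,1],[0,0,0.2]],[[0.7,0.4,1],[0,0,0.2]],[[1,0.5,0.8],[0,0,0.2]],[[1,0.5,0],[0,0,0.2]],[[1,0.5,0],[0,0,0.2]],[[1,0.5,0],[0,0,0.2]],[[1,0.5,0],[0,0,0.3]],[[1,0.5,0],[0,0,0.3]],[[0.6,0.2,0],[0,0,0.22]]]'

```text
time: 26.6
tool_pos: [665.9, -11.8, 172.4]
tcp_rot: [-3.142, -0.0, 1.542]
contact_force: [-0.6, -0.8, -0.9]
grip_width: 44.3
finger_force: 29.9
```

play_rows --rows '[[[0.35,0.08,0],[0,0,0]],[[0,0,0],[0,0,0]],[[0,0,0],[0,0,0]]]'

```text
time: 26.98
tool_pos: [675.0, -10.7, 172.4]
tcp_rot: [-3.141, 0.0, 1.54]
contact_force: [0.1, 0.1, -1.4]
grip_width: 43.8
finger_force: 29.9
```

```bash
python3 -c "
from h import *
go((676.4,-10.6,103),-1.8)
c=capture('side');save(c,'side6.png',(170,370,200,350),3)"
```

```text
t 26.98 pos [675.  -10.7 172.4] yaxis-angle -1.8deg z [-0.001 -0.    -1.   ] j [-0.13  0.67  1.16 -0.    1.31 -0.1 ] F [ 0.1  0.1 -1.4] w 43.8 ff 29.876591339707375
shift units [ 0.05  0.   -2.31] turn units -0.0 or 22.5
```

View pics/side6.png

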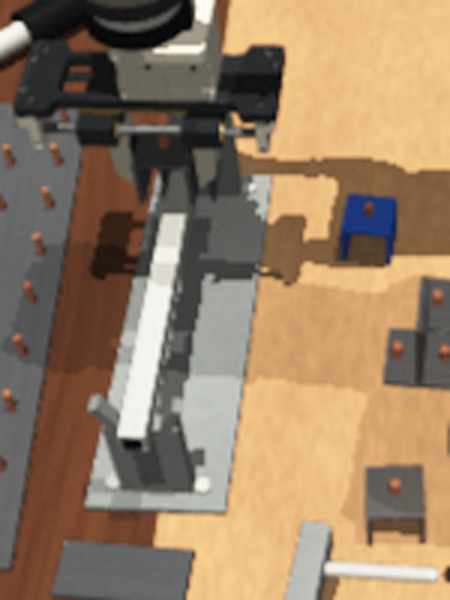

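play_rows --rows '[[[0.04,0,-0.4],[0,0,0]],[[0,0,-0.5],[0,0,0]],[[0,0,-0.5],[0,0,0]],[[0,0,-0.4],[0,0,0]],[[0,0,-0.3],[0,0,0]],[[0,0,-0.16],[0,0,0]],[[0,0,-0.04],[0,0,0]],[[0,0,0],[0,0,0]],[[0,0,0],[0,0,0]]]'

```text
time: 28.15
tool_pos: [677.0, -10.5, 103.9]
tcp_rot: [3.141, 0.0, 1.54]
contact_force: [0.3, 0.7, -1.4]
grip_width: 44.2
finger_force: 29.9
```

play_rows --rows '[[[0,0,0],[0,0,0]],[[0,0,0],[0,0,0]],[[0,0,0],[0,0,0]],[[0,0,0],[0,0,0]]]' --hand 0.45

```text
time: 28.65
tool_pos: [676.8, -10.6, 103.4]
tcp_rot: [3.141, 0.0, 1.54]
contact_force: [0.7, -0.2, 0.7]
grip_width: 66.3
finger_force: 0.0
```

play_rows --rows '[[[0,0,0.5],[0,0,0]],[[0,0,1],[0,0,0]],[[0,0,1],[0,0,0]],[[0,0,1],[0,0,0]],[[-1,0.5,0.3],[0,0,0]],[[-1,0.5,0],[0,0,0]],[[-1,0.5,0],[0,0,0]],[[-1,0.5,0],[0,0,0]],[[-1,0.5,0],[0,0,0]],[[-1,1,0],[0,0,0]],[[-1,1,0],[0,0,0]],[[-0.4,0,0],[0,0,0]]]'

```text
time: 30.15
tool_pos: [453.5, 125.9, 218.6]
tcp_rot: [3.14, -0.0, 1.543]
contact_force: [0.2, -0.4, 0.1]
grip_width: 66.9
finger_force: 0.0
```

```bash
python3 look.py 430.4 124.8 -0.1 23 sad
```

```text
next, both
   yaw0 -0.10 -> 430.0 125.6 -0.086  err 0.477
side only
   yaw0 -0.10 -> 430.2 125.6 -0.086  err 0.346
[ 4.30216e+02  1.25640e+02 -8.60000e-02]
t 30.25 pos [454.3 124.5 218.4] yaxis-angle -1.7deg z [ 0.001 -0.    -1.   ] j [ 0.1   0.26  1.7  -0.    1.17  0.13] F [ 0.3  0.5 -0.3] w 66.5 ff 0.0
shift units [-0.8   0.04 -6.51] turn units -0.41 or 22.09
```

play_rows --rows '[[[-0.8,0.04,-0.8],[0,0,-0.4]],[[0,0,-1],[0,0,0]],[[0,0,-1],[0,0,0]],[[0,0,-1],[0,0,0]],[[0,0,-0.9],[0,0,0]],[[0,0,-0.7],[0,0,0]],[[0,0,-0.4],[0,0,0]],[[0,0,-0.23],[0,0,0]],[[0,0,0],[0,0,0]],[[0,0,0],[0,0,0]]]'

```text
time: 31.5
tool_pos: [431.3, 125.7, 37.0]
tcp_rot: [3.14, -0.0, 1.484]
contact_force: [0.2, 0.0, -0.4]
grip_width: 66.9
finger_force: 0.0
```

play_rows --rows '[[[0,0,0],[0,0,0]],[[0,0,0],[0,0,0]],[[0,0,0],[0,0,0]],[[0,0,0],[0,0,0]],[[0,0,0],[0,0,0]],[[0,0,0],[0,0,0]]]' --hand -1

```text
time: 32.25
tool_pos: [430.8, 125.7, 36.6]
tcp_rot: [3.141, -0.0, 1.484]
contact_force: [0.0, -0.3, 5.1]
grip_width: 43.4
finger_force: 30.0
```

```bash
python3 -c "
from h import *
go((678.4,53.4,180),-1.8)"
```

```text
t 32.25 pos [430.8 125.7  36.6] yaxis-angle -5.0deg z [ 0.  0. -1.] j [ 0.11  0.5   1.97 -0.    0.67  0.2 ] F [ 0.  -0.3  5.1] w 43.4 ff 29.981353282928467
shift units [ 8.25 -2.41  4.78] turn units 0.39 or -22.11
```

play_rows --rows '[[[0,0,0.4],[0,0,0]],[[0,0,0.8],[0,0,0]],[[0,0,1],[0,0,0]],[[0.4,0,1],[0,0,0]],[[0.7,-0.2,1],[0,0,0.1]],[[1,-0.3,0.7],[0,0,0.1]],[[1,-0.3,0],[0,0,0.1]],[[1,-0.3,0],[0,0,0.09]],[[1,-0.4,0],[0,0,0]],[[1,-0.4,0],[0,0,0]],[[1,-0.3,0],[0,0,0]],[[0.7,-0.2,0],[0,0,0]]]'

```text
time: 33.75
tool_pos: [665.4, 53.0, 183.3]
tcp_rot: [-3.141, 0.0, 1.538]
contact_force: [0.4, -0.2, -0.4]
grip_width: 43.4
finger_force: 30.0
```

play_rows --rows '[[[0.42,-0.01,0],[0,0,0]],[[0,0,0],[0,0,0]],[[0,0,0],[0,0,0]]]'

```text
time: 34.12
tool_pos: [676.6, 53.5, 183.4]
tcp_rot: [-3.141, -0.0, 1.539]
contact_force: [-1.4, 0.1, -2.4]
grip_width: 43.8
finger_force: 30.0
```

```bash
python3 -c "
from h import *
go((678.4,53.4,116.6),-1.8)"
```

```text
t 34.12 pos [676.6  53.5 183.4] yaxis-angle -1.8deg z [-0.001  0.    -1.   ] j [-0.03  0.67  1.13  0.    1.34 -0.  ] F [-1.4  0.1 -2.4] w 43.8 ff 29.982075914740562
shift units [ 0.06 -0.   -2.23] turn units 0.0 or -22.5
```

play_rows --rows '[[[0.05,0,-0.4],[0,0,0]],[[0,0,-0.5],[0,0,0]],[[0,0,-0.5],[0,0,0]],[[0,0,-0.4],[0,0,0]],[[0,0,-0.25],[0,0,0]],[[0,0,-0.12],[0,0,0]],[[0,0,-0.04],[0,0,0]],[[0,0,0],[0,0,0]],[[0,0,0],[0,0,0]]]'

```text
time: 35.25
tool_pos: [679.1, 53.3, 117.6]
tcp_rot: [3.141, 0.0, 1.539]
contact_force: [0.5, -0.4, -1.8]
grip_width: 43.9
finger_force: 30.0
```

play_rows --rows '[[[0,0,0],[0,0,0]],[[0,0,0],[0,0,0]],[[0,0,0],[0,0,0]],[[0,0,0],[0,0,0]]]' --hand 0.45

```text
time: 35.75
tool_pos: [678.9, 53.4, 117.2]
tcp_rot: [3.141, 0.0, 1.539]
contact_force: [-0.3, -0.4, 0.4]
grip_width: 66.4
finger_force: 0.0
```

play_rows --rows '[[[0,0,0.5],[0,0,0]],[[0,0,1],[0,0,0]],[[0,0,1],[0,0,0]],[[0,0,1],[0,0,0]],[[-1,0.7,0.3],[0,0,0]],[[-1,0.7,0],[0,0,0]],[[-1,0.7,0],[0,0,0]],[[-1,0.7,0],[0,0,0]],[[-0.8,0.7,0],[0,0,0]],[[-0.7,0.7,0],[0,0,0]],[[-0.5,0.7,0],[0,0,0]]]'

```text
time: 37.12
tool_pos: [498.2, 201.1, 232.6]
tcp_rot: [3.14, -0.001, 1.539]
contact_force: [0.4, 0.6, -0.6]
grip_width: 66.2
finger_force: 0.0
```

```bash
python3 look.py 496.4 200 0.02 23 sad
```

```text
next, both
   yaw0 0.02 -> 496.5 201.7 0.026  err 0.351
side only
   yaw0 0.02 -> 495.9 200.4 0.026  err 0.282
[4.95937e+02 2.00432e+02 2.60000e-02]
t 37.23 pos [497.7 202.1 232.6] yaxis-angle -1.7deg z [ 0.001  0.001 -1.   ] j [0.24 0.37 1.51 0.   1.26 0.27] F [ 0.9 -0.6  0.1] w 66.3 ff 0.0
shift units [-0.06 -0.05 -6.99] turn units 0.4 or -22.1
```

play_rows --rows '[[[-0.05,-0.04,-0.9],[0,0,0.4]],[[0,0,-1],[0,0,0]],[[0,0,-1],[0,0,0]],[[0,0,-1],[0,0,0]],[[0,0,-1],[0,0,0]],[[0,0,-0.9],[0,0,0]],[[0,0,-0.7],[0,0,0]],[[0,0,-0.45],[0,0,0]],[[0,0,0],[0,0,0]],[[0,0,0],[0,0,0]]]'

```text
time: 38.48
tool_pos: [498.1, 199.2, 23.5]
tcp_rot: [3.14, -0.0, 1.594]
contact_force: [0.1, -0.3, -0.1]
grip_width: 66.5
finger_force: 0.0
```

play_rows --rows '[[[0,0,0],[0,0,0]],[[0,0,0],[0,0,0]],[[0,0,0],[0,0,0]],[[0,0,0],[0,0,0]],[[0,0,0],[0,0,0]],[[0,0,0],[0,0,0]]]' --hand -1

```text
time: 39.22
tool_pos: [497.4, 199.3, 23.0]
tcp_rot: [3.141, -0.0, 1.595]
contact_force: [-1.2, -0.8, 6.0]
grip_width: 43.7
finger_force: 29.9
```

```bash
python3 -c "
from h import *
go((680.4,117.4,175),-1.8)"
```

```text
t 39.23 pos [497.4 199.3  23. ] yaxis-angle 1.4deg z [ 0.  0. -1.] j [ 0.24  0.63  1.74 -0.    0.77  0.21] F [-1.2 -0.8  6. ] w 43.7 ff 29.94314454495907
shift units [ 6.1  -2.73  5.07] turn units -0.4 or 22.1
```

play_rows --rows '[[[0,0,0.4],[0,0,0]],[[0,0,0.8],[0,0,0]],[[0,0,1],[0,0,0]],[[0,0,1],[0,0,0]],[[0.4,-0.2,1],[0,0,-0.1]],[[0.7,-0.3,0.85],[0,0,-0.1]],[[1,-0.5,0],[0,0,-0.1]],[[1,-0.5,0],[0,0,-0.1]],[[1,-0.5,0],[0,0,0]],[[1,-0.4,0],[0,0,0]],[[0.7,-0.3,0],[0,0,0]],[[0.3,-0.03,0],[0,0,0]]]'

```text
time: 40.72
tool_pos: [680.9, 116.4, 173.8]
tcp_rot: [-3.141, 0.0, 1.537]
contact_force: [-0.8, -0.1, -2.2]
grip_width: 43.3
finger_force: 29.9
```

play_rows --rows '[[[0,0,0],[0,0,0]],[[0,0,0],[0,0,0]]]'

```text
time: 40.98
tool_pos: [679.6, 117.9, 174.2]
tcp_rot: [-3.141, -0.0, 1.539]
contact_force: [-0.1, -0.8, -1.7]
grip_width: 44.1
finger_force: 29.9
```

```bash
python3 -c "
from h import *
go((680.4,117.4,103),-1.8)"
```

```text
t 40.98 pos [679.6 117.9 174.2] yaxis-angle -1.8deg z [-0.001  0.    -1.   ] j [0.06 0.7  1.1  0.   1.34 0.09] F [-0.1 -0.8 -1.7] w 44.1 ff 29.94070876389742
shift units [ 0.03 -0.02 -2.37] turn units 0.0 or -22.5
```

play_rows --rows '[[[0.03,-0.02,-0.4],[0,0,0]],[[0,0,-0.5],[0,0,0]],[[0,0,-0.5],[0,0,0]],[[0,0,-0.4],[0,0,0]],[[0,0,-0.3],[0,0,0]],[[0,0,-0.18],[0,0,0]],[[0,0,-0.06],[0,0,0]],[[0,0,0],[0,0,0]],[[0,0,0],[0,0,0]]]'

```text
time: 42.1
tool_pos: [681.5, 116.7, 104.5]
tcp_rot: [3.141, -0.0, 1.539]
contact_force: [-0.0, 0.5, -1.7]
grip_width: 44.0
finger_force: 29.9
```

play_rows --rows '[[[0,0,0],[0,0,0]],[[0,0,0],[0,0,0]],[[0,0,0],[0,0,0]],[[0,0,0],[0,0,0]]]' --hand 0.45

```text
time: 42.6
tool_pos: [681.3, 116.7, 104.0]
tcp_rot: [3.141, -0.0, 1.539]
contact_force: [0.1, -0.2, 0.4]
grip_width: 66.5
finger_force: 0.0
```

play_rows --rows '[[[0,0,0.5],[0,0,0]],[[0,0,1],[0,0,0]],[[0,0,1],[0,0,0]],[[0,0,1],[0,0,0]],[[-1,0.7,0.3],[0,0,0]],[[-1,0.7,0],[0,0,0]],[[-1,0.7,0],[0,0,0]],[[-1,0.7,0],[0,0,0]],[[-1,0.7,0],[0,0,0]],[[-1,0.7,0],[0,0,0]],[[-1,0.7,0],[0,0,0]],[[-1,0.7,0],[0,0,0]]]'

```text
time: 44.1
tool_pos: [440.5, 285.4, 219.3]
tcp_rot: [3.14, -0.001, 1.539]
contact_force: [0.0, 0.3, -0.3]
grip_width: 66.6
finger_force: 0.0
```

```bash
cat > tee.py <<'E'
import sys
from h import *
cs=[capture('top'),capture('side')]
for n,p0,a in(('A',(497.8,75.3),0),('B',(442.5,1),-.1)):
    for u in((0,1),(0,),(1,)): print(n,u);fit([cs[i] for i in u],TEE,p0,[a],pad=10)
for n,c in zip(('top','side'),cs):
    for q in('tee0_hole','peg0_mid'):
        print(n,q,[(round(d['p'],2),back(c,d['at'],53 if q[0]=='t' else 126)[:2].round(1)) for d in pinpoint(q,n)])
save(cs[0],'top6.png',(130,330,90,430),2.3)
E
python3 tee.py
```

```text
A (0, 1)
   yaw0 0.00 -> 475.7 52.2 1.574  err 0.477
A (0,)
   yaw0 0.00 -> 476.4 50.9 1.509  err 0.227
A (1,)
   yaw0 0.00 -> 504.4 97.6 -1.906  err 0.585
B (0, 1)
   yaw0 -0.10 -> 444.5 4.9 0.016  err 0.573
B (0,)
   yaw0 -0.10 -> 444.9 3.7 -0.064  err 0.409
B (1,)
   yaw0 -0.10 -> 425.4 26.0 1.102  err 0.654
top tee0_hole [(0.83, array([441.7,  -6.4])), (0.75, array([691.7,  16.6])), (0.74, array([712.5, -15.1]))]
top peg0_mid [(0.93, array([500. , 304.7])), (0.31, array([666. ,  54.4]))]
side tee0_hole []
side peg0_mid [(0.91, array([502.1, 309.3]))]
```

View pics/top6.png

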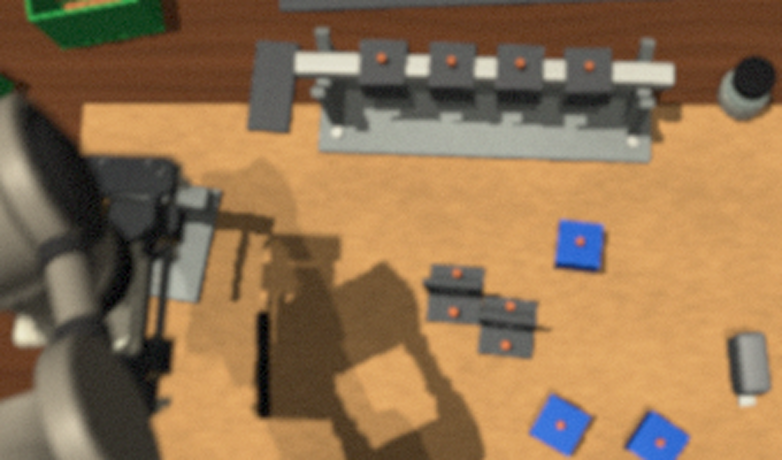

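```bash
cat > tee2.py <<'E'
from h import *
cs=[capture('top'),capture('side')]
A,B=np.array([476,52,0.]),np.array([443,1,-.1])
g=[grey(c) for c in cs]
st2=[box(15,0,6,12,8,8),box(-15,0,6,12,8,8)]
def cost(v,u):
    e=0
    for i in u:
        q=np.maximum(render(cs[i],TEE,v[:3]),render(cs[i],TEE,v[3:])); m=g[i]&reg[i]
        e+=1-np.minimum(q,m).sum()/np.maximum(q,m).sum()
    return e/len(u)
reg=[cv2.dilate((np.maximum(render(c,TEE,A),render(c,TEE,B))>0).astype(np.uint8),np.ones((21,21)))>0 for c in cs]
for u in((0,1),(0,),(1,)):
    v=np.r_[A,B]
    for k in range(3):
        s=minimize(cost,v,args=(u,),method='Nelder-Mead',options=dict(initial_simplex=v+np.vstack([np.zeros(6),np.diag([8,8,.2,8,8,.2])])/(1+k),maxiter=250,xatol=.05,fatol=1e-4)); v=s.x
    print(u,v.round(2),round(s.fun,3))
go((v[0],v[1],218),0)
save(cs[1],'side7.png',(210,320,290,400),5)
E
python3 tee2.py
```

```text
(0, 1) [ 4.7531e+02  5.3250e+01 -0.0000e+00  4.4253e+02  2.2900e+00 -1.6000e-01] 0.438
(0,) [ 4.7619e+02  5.2100e+01 -0.0000e+00  4.4493e+02  2.1900e+00 -8.0000e-02] 0.216
(1,) [473.36  79.17  -1.24 423.09  -7.19   0.98] 0.564
t 44.50 pos [442.1 284.1 218.1] yaxis-angle -1.9deg z [ 0.001  0.    -1.   ] j [ 0.43  0.36  1.56 -0.    1.22  0.46] F [-0.5 -0.4 -1. ] w 66.4 ff 0.0
shift units [ 1.04 -6.83 -0.  ] turn units 0.24 or -22.26
```

View pics/side7.png

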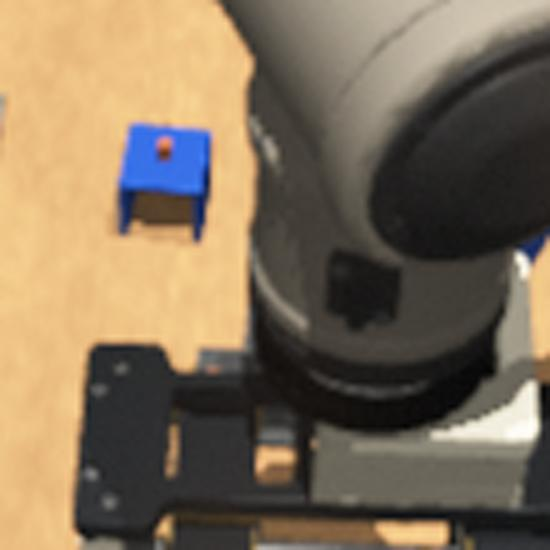

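play_rows --rows '[[[0.2,-1,0],[0,0,0]],[[0.2,-1,0],[0,0,0]],[[0.2,-1,0],[0,0,0]],[[0.2,-1,0],[0,0,0]],[[0.2,-1,0],[0,0,0]],[[0.2,-1,0],[0,0,0]],[[0.2,-1,0],[0,0,0]],[[0.2,-1,0],[0,0,0]],[[0.2,-1,0],[0,0,0]],[[0.2,-1,0],[0,0,0]],[[0,-1,0],[0,0,0]],[[0,-1,0],[0,0,0]]]' --hand -0.4

```text
time: 46.0
tool_pos: [501.4, -77.2, 217.8]
tcp_rot: [-3.142, 0.0, 1.537]
contact_force: [0.7, -0.2, 0.3]
grip_width: 27.2
finger_force: 0.0
```

play_rows --rows '[[[0,-1,0],[0,0,0]],[[0,-1,0],[0,0,0]],[[0,-1,0],[0,0,0]],[[0,0,0],[0,0,0]]]'

```text
time: 46.5
tool_pos: [501.1, -167.8, 217.7]
tcp_rot: [-3.142, 0.0, 1.535]
contact_force: [0.3, -0.1, -0.5]
grip_width: 27.5
finger_force: 0.0
```

```bash
python3 tee2.py
python3 - <<'E'
from h import *
cs=[capture('top'),capture('side')]
for i in(0,1,(0,1)):
    u=[cs[i]] if i in(0,1) else cs
    print('peg',i); fit(u,PEG,(517,364.5),[-.165])
    print('pegs', )
for n,c in zip(('top','side'),cs):
    for q in('peg0_mid','peg1_mid'):
        print(n,q,[(round(d['p'],2),back(c,d['at'],126)[:2].round(1)) for d in pinpoint(q,n)])
# peg pixels: bright cream
save(cs[0],'peg_t.png',(190,270,90,200),5)
b=cv2.resize(cs[0]['frame'][190:270,90:200,::-1],None,fx=3.5,fy=3.5,interpolation=3)
d=cv2.resize(cs[1]['frame'][330:450,270:365,::-1],None,fx=3.5,fy=3.5,interpolation=3)
H=max(b.shape[0],d.shape[0]); z=lambda a:np.pad(a,((0,H-a.shape[0]),(0,0),(0,0)))
cv2.imwrite('pics/pegs.png',np.hstack([z(b),z(d)])); print(np.hstack([z(b),z(d)]).shape)
E
```

```text
(0, 1) [ 4.7496e+02  5.1840e+01 -7.0000e-02  4.4286e+02  1.9800e+00 -9.0000e-02] 0.2
(0,) [ 4.7640e+02  5.1810e+01 -2.0000e-02  4.4469e+02  1.6600e+00 -7.0000e-02] 0.196
(1,) [ 4.7488e+02  5.1780e+01 -7.0000e-02  4.4264e+02  1.8300e+00 -9.0000e-02] 0.2
t 46.60 pos [ 501.  -165.5  217.7] yaxis-angle -1.9deg z [-0.     0.001 -1.   ] j [-0.46  0.37  1.55  0.    1.22 -0.43] F [ 0.5  0.2 -0.3] w 27.5 ff 0.0
shift units [-0.87  7.24  0.01] turn units 0.24 or -22.26
peg 0
   yaw0 -0.17 -> 516.1 365.2 -0.169  err 0.180
pegs
peg 1
   yaw0 -0.17 -> 516.0 364.4 -0.168  err 0.181
pegs
peg (0, 1)
   yaw0 -0.17 -> 516.2 365.1 -0.166  err 0.181
pegs
top peg0_mid [(0.9, array([511. , 304.5]))]
top peg1_mid [(0.6, array([682.3, 115.5])), (0.57, array([523.8, 419.8]))]
side peg0_mid [(0.87, array([503.2, 304.1])), (0.57, array([659.4, -31.2]))]
side peg1_mid [(0.74, array([528.3, 422.7]))]
(420, 717, 3)
```

View pics/pegs.png

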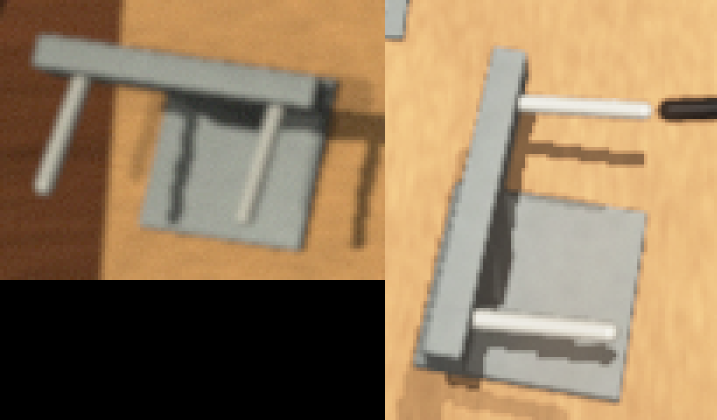

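Run:
```python
from h import *
from scipy.optimize import least_squares
cs=[capture('top'),capture('side')]
loc=np.array([[35,-60,119],[-39,-60,133.7],[35,60,119],[-39,60,133.7]])
obs=[np.array([[219.4,168.9],[252.3,160],[212.9,113.4],[243.4,102]]),np.array([[359.4,308.6],[361.4,345.7],[421.1,295.4],[424.9,335.1]])]
def W(p): 
    c,s=np.cos(p[2]),np.sin(p[2]); return np.c_[loc[:,0]*c-loc[:,1]*s+p[0],loc[:,0]*s+loc[:,1]*c+p[1],loc[:,2]]
for u in((0,1),(0,),(1,)):
    r=least_squares(lambda p:np.concatenate([(proj(cs[i],W(p))-obs[i]+.5).ravel() for i in u]),[516,365,-.167])
    print(u,r.x.round(3),r.fun.round(1))
p=np.array([516.3,364.8,-.167]);c,s=np.cos(p[2]),np.sin(p[2])
for y in(-60,60): print(y,[(p[0]+x*c-y*s,p[1]+x*s+y*c) for x in(0,-35,-70)])
```

```text
(0, 1) [ 5.16338e+02  3.64995e+02 -1.48000e-01] [ 1.   0.4  1.2 -0.3 -0.7  0.3  1.7  0.3  0.1 -1.2  0.3 -0.9  0.  -0.9
  0.1  0.2]
(0,) [ 5.18072e+02  3.65507e+02 -1.40000e-01] [-0.1  0.1  0.1 -0.3 -1.2 -0.1  1.1  0.3]
(1,) [ 5.15016e+02  3.64706e+02 -1.56000e-01] [-0.1 -0.3  0.3  0.  -0.3 -0.4  0.1  0.6]
-60 [(np.float64(506.32650972711616), np.float64(305.634727315961)), (np.float64(471.8134339947601), np.float64(311.4525966418099)), (np.float64(437.300358262404), np.float64(317.2704659676588))]
60 [(np.float64(526.2734902728838), np.float64(423.965272684039)), (np.float64(491.7604145405277), np.float64(429.7831420098879)), (np.float64(457.2473388081716), np.float64(435.6010113357368))]
```

play_rows --rows '[[[-0.1,0.6,0],[0,0,0]],[[-0.1,0.6,0],[0,0,0]],[[-0.1,1,0],[0,0,0]],[[-0.1,1,0],[0,0,0]],[[-0.1,1,0],[0,0,0]],[[-0.1,1,0],[0,0,0]],[[-0.1,1,0],[0,0,-0.1]],[[-0.1,0.7,0],[0,0,-0.03]],[[-0.06,0.34,0],[0,0,0]],[[0,0,0],[0,0,0]],[[0,0,0],[0,0,0]]]'

```text
time: 48.38
tool_pos: [475.5, 51.5, 218.0]
tcp_rot: [3.141, 0.0, 1.52]
contact_force: [-0.4, 0.6, 0.0]
grip_width: 27.4
finger_force: 0.0
```

```bash
python3 -c "
from h import *
go((475.3,51.8,86),-3)"
```

```text
t 48.38 pos [475.5  51.5 218. ] yaxis-angle -2.9deg z [ 0. -0. -1.] j [-0.05  0.28  1.68 -0.    1.18 -0.  ] F [-0.4  0.6  0. ] w 27.4 ff 0.0
shift units [-0.01  0.01 -4.4 ] turn units -0.01 or 22.49
```

play_rows --rows '[[[0,0,-0.7],[0,0,0]],[[0,0,-0.8],[0,0,0]],[[0,0,-0.8],[0,0,0]],[[0,0,-0.8],[0,0,0]],[[0,0,-0.6],[0,0,0]],[[0,0,-0.4],[0,0,0]],[[0,0,-0.3],[0,0,0]],[[0,0,0],[0,0,0]],[[0,0,0],[0,0,0]]]'

```text
time: 49.5
tool_pos: [475.8, 51.8, 86.4]
tcp_rot: [3.141, 0.0, 1.52]
contact_force: [-0.8, 0.3, 0.2]
grip_width: 27.3
finger_force: 0.0
```

play_rows --rows '[[[0,0,0],[0,0,0]],[[0,0,0],[0,0,0]],[[0,0,0],[0,0,0]],[[0,0,0],[0,0,0]],[[0,0,0],[0,0,0]],[[0,0,0],[0,0,0]]]' --hand -1

```text
time: 50.25
tool_pos: [475.6, 52.0, 86.1]
tcp_rot: [3.141, -0.0, 1.52]
contact_force: [0.4, 2.2, 1.5]
grip_width: 5.7
finger_force: 30.0
```

play_rows --rows '[[[0,0,0.3],[0,0,0]],[[0,0,0.5],[0,0,0]],[[0,0,0.8],[0,0,0]],[[0,0,0.8],[0,0,0]],[[0,0,0.8],[0,0,0]],[[0,0,0.8],[0,0,0]],[[0,0,0.8],[0,0,0]],[[0,0,0.5],[0,0,0]],[[0,0,0],[0,0,0]]]'

```text
time: 51.38
tool_pos: [475.7, 51.6, 246.0]
tcp_rot: [3.139, 0.0, 1.52]
contact_force: [-0.5, 0.2, -1.3]
grip_width: 6.0
finger_force: 30.0
```

```bash
python3 -c "
from h import *
go((456.9,435.4,245),-9.3)"
```

```text
t 51.38 pos [475.7  51.6 246. ] yaxis-angle -2.9deg z [ 0.002 -0.001 -1.   ] j [-0.05  0.25  1.64 -0.    1.25 -0.  ] F [-0.5  0.2 -1.3] w 6.0 ff 29.976598620414734
shift units [-0.63 12.79 -0.03] turn units -0.8 or 21.7
```

play_rows --rows '[[[-0.1,0.4,0],[0,0,0]],[[-0.1,0.7,0],[0,0,-0.1]],[[-0.1,1,0],[0,0,-0.1]],[[-0.1,1,0],[0,0,-0.1]],[[-0.1,1,0],[0,0,-0.1]],[[-0.1,1,0],[0,0,-0.1]],[[0,1,0],[0,0,-0.1]],[[0,1,0],[0,0,-0.1]],[[0,1,0],[0,0,-0.1]],[[0,1,0],[0,0,0]],[[0,1,0],[0,0,0]],[[0,1,0],[0,0,0]]]'

```text
time: 52.88
tool_pos: [456.3, 386.2, 243.6]
tcp_rot: [-3.14, 0.002, 1.409]
contact_force: [0.6, 0.0, -1.2]
grip_width: 5.5
finger_force: 30.0
```

play_rows --rows '[[[0,0.9,0],[0,0,0]],[[0,0.6,0],[0,0,0]],[[0,0.2,0],[0,0,0]],[[0,0,-0.7],[0,0,0]],[[0,0,-0.8],[0,0,0]],[[0,0,-0.7],[0,0,0]],[[0,0,-0.4],[0,0,0]],[[0,0,0],[0,0,0]],[[0,0,0],[0,0,0]]]'

```text
time: 54.0
tool_pos: [457.8, 435.9, 167.2]
tcp_rot: [3.141, -0.0, 1.408]
contact_force: [-0.1, 0.1, -1.8]
grip_width: 5.6
finger_force: 30.0
```

Run:
```python
from h import *
go((456.9,435.4,168),-9.3)
c=capture('side');t=capture('top')
p=get_obs()['tool_pos']; a=-.162
for k in(c,t):
    fit([k],TEE,p[:2],[a],z=p[2]-86)
b=cv2.resize(c['frame'][330:480,270:400,::-1],None,fx=3,fy=3,interpolation=3)
d=cv2.resize(t['frame'][170:290,60:180,::-1],None,fx=3,fy=3,interpolation=3)
H=max(b.shape[0],d.shape[0]); z=lambda a:np.pad(a,((0,H-a.shape[0]),(0,0),(0,0)))
cv2.imwrite('pics/ins.png',np.hstack([z(b),z(d)]))
```

```text
t 54.00 pos [457.8 435.9 167.2] yaxis-angle -9.3deg z [ 0.  0. -1.] j [ 0.64  0.6   1.31 -0.    1.23  0.8 ] F [-0.1  0.1 -1.8] w 5.6 ff 29.999074637889862
shift units [-0.03 -0.02  0.03] turn units 0.0 or -22.5
   yaw0 -0.16 -> 458.1 422.2 -0.648  err 0.430
   yaw0 -0.16 -> 462.9 449.0 1.443  err 0.362
```

View pics/ins.png

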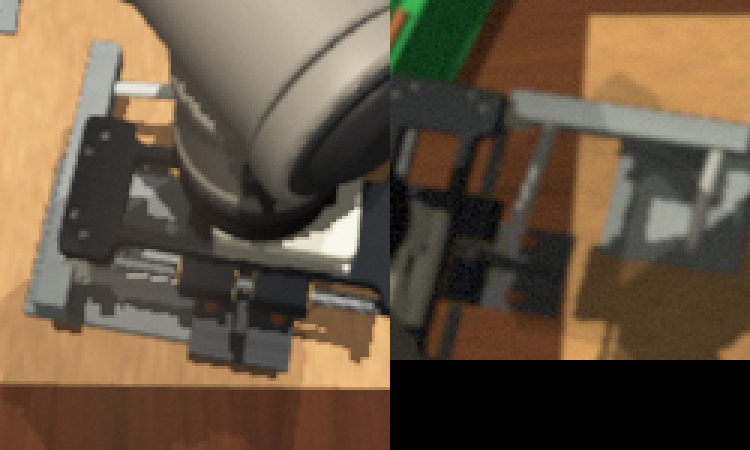

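play_rows --rows '[[[0.2,-0.05,0],[0,0,0]],[[0.3,-0.06,0],[0,0,0]],[[0.3,-0.06,0],[0,0,0]],[[0.3,-0.05,-0.04],[0,0,0]],[[0,0,0],[0,0,0]],[[0,0,0],[0,0,0]]]'

```text
time: 54.85
tool_pos: [488.0, 429.4, 164.2]
tcp_rot: [-3.135, 0.002, 1.409]
contact_force: [-8.0, 2.1, -4.2]
grip_width: 6.3
finger_force: 30.0
```

play_rows --rows '[[[0.3,-0.05,-0.05],[0,0,0]],[[0.3,-0.05,-0.05],[0,0,0]],[[0.2,-0.03,-0.05],[0,0,0]],[[0,0,0],[0,0,0]],[[0,0,0],[0,0,0]]]'

```text
time: 55.48
tool_pos: [512.9, 424.8, 159.2]
tcp_rot: [-3.137, 0.003, 1.409]
contact_force: [-6.1, 1.1, -13.0]
grip_width: 5.4
finger_force: 30.0
```

play_rows --rows '[[[0,0,-0.1],[0,0,0]],[[0,0,0],[0,0,0]],[[0,0,0],[0,0,0]]]'

```text
time: 55.85
tool_pos: [514.9, 425.3, 158.4]
tcp_rot: [3.141, -0.0, 1.409]
contact_force: [0.5, -0.3, -9.3]
grip_width: 5.4
finger_force: 30.0
```

Run:
```python
from h import *
o,R=st(); print(np.round(o['moment'],2))
c=capture('side');t=capture('top'); p=o['tool_pos']
import itertools
for n,k in(('top',t),('side',c)):
    print(n,[(round(d['p'],2),np.round(d['at'],1), back(k,d['at'],126).round(1)) for d in pinpoint('tee0_hole',n)[:3]], 'pred hole',proj(k,[p[0],p[1],p[2]-33]).round(1),'peg',proj(k,[526,424.1,126]).round(1))
b=cv2.resize(c['frame'][330:470,270:400,::-1],None,fx=3,fy=3,interpolation=3)
d=cv2.resize(t['frame'][180:290,60:180,::-1],None,fx=3,fy=3,interpolation=3)
H=max(b.shape[0],d.shape[0]); z=lambda a:np.pad(a,((0,H-a.shape[0]),(0,0),(0,0)))
cv2.imwrite('pics/ins2.png',np.hstack([z(b),z(d)]))
```

```text
t 55.85 pos [514.9 425.3 158.4] yaxis-angle -9.3deg z [ 0.001  0.    -1.   ] j [ 0.58  0.67  1.2  -0.    1.27  0.74] F [ 0.5 -0.3 -9.3] w 5.4 ff 29.997931122779846
[-0.05  0.11 -0.03]
top [(0.73, array([269.8, 315.4]), array([434.3,  -9.9, 126. ]))] pred hole [[231.9 107.2]] peg [[226.7 108. ]]
side [(0.71, array([256.6, 357.7]), array([435.5,  47.7, 126. ])), (0.46, array([237.2, 259.7]), array([670.5, -11.3, 126. ]))] pred hole [[423.2 318.8]] peg [[422.3 312.6]]
```

play_rows --rows '[[[0,0,-0.1],[0,0,0]],[[0,0,0],[0,0,0]],[[0,0,0],[0,0,0]]]'

```text
time: 56.42
tool_pos: [514.9, 425.6, 156.2]
tcp_rot: [3.14, -0.001, 1.409]
contact_force: [0.8, -0.1, -1.2]
grip_width: 5.5
finger_force: 30.0
```

play_rows --rows '[[[0,0,-0.06],[0,0,0]],[[0,0,0],[0,0,0]],[[0,0,0],[0,0,0]]]'

```text
time: 56.8
tool_pos: [514.5, 425.4, 153.4]
tcp_rot: [3.141, 0.0, 1.409]
contact_force: [0.1, 0.8, -2.2]
grip_width: 5.7
finger_force: 30.0
```

play_rows --rows '[[[0,0,-0.06],[0,0,0]],[[0,0,0],[0,0,0]],[[0,0,0],[0,0,0]]]'

```text
time: 57.18
tool_pos: [514.4, 425.4, 151.6]
tcp_rot: [3.142, 0.0, 1.409]
contact_force: [0.2, -0.9, -1.4]
grip_width: 5.6
finger_force: 30.0
```

Run:
```python
from h import *
c=capture('side');t=capture('top')
b=cv2.resize(c['frame'][380:470,270:380,::-1],None,fx=3.6,fy=3.6,interpolation=3)
d=cv2.resize(t['frame'][190:280,70:170,::-1],None,fx=3.8,fy=3.8,interpolation=3)
H=max(b.shape[0],d.shape[0]); z=lambda a:np.pad(a,((0,H-a.shape[0]),(0,0),(0,0)))
I=np.hstack([z(b),z(d)]);print(I.shape,b.shape); cv2.imwrite('pics/ins3.png',I)
p=get_obs()['tool_pos']
for k in(c,t):
  print(proj(k,[p[0],p[1],p[2]-80]).round(0))
```

```text
(342, 776, 3) (324, 396, 3)
[[433. 320.]]
[[237. 118.]]
```

View pics/ins3.png

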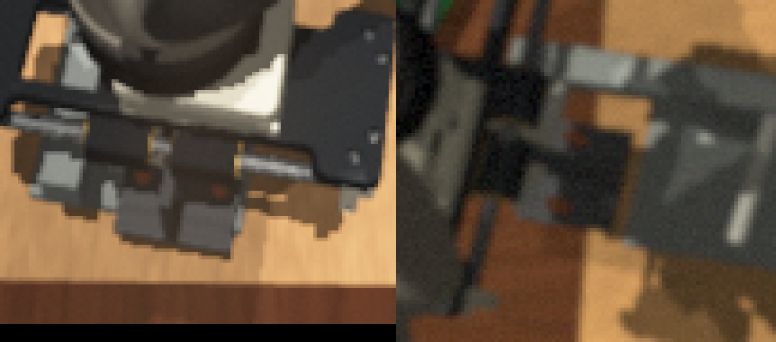

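Run:
```python
from h import *
t=capture('top');c=capture('side')
S=(516.3,364.9,-.162);C,s=np.cos(S[2]),np.sin(S[2])
L=lambda x,y,z:[S[0]+x*C-y*s,S[1]+x*s+y*C,z]
for n,k in(('top',t),('side',c)):
    for x in(-38,-30,-25,-12,0,10,20,30): print(n,x,proj(k,L(x,60,126-.2*x)).round(1))
print('foot corners top',[proj(t,L(-12+a,60+b,72)).round(0).tolist()[0] for a in(-30,30) for b in(-28,28)])
f=t['frame'].sum(2)//3
print('cols 98..128')
for r in range(218,250): print(r,f[r,96:130])
```

```text
top -38 [[243.7 101.9]]
top -30 [[240.1 103.2]]
top -25 [[237.8 104. ]]
top -12 [[232.  106.1]]
top 0 [[226.7 108. ]]
top 10 [[222.3 109.6]]
top 20 [[217.9 111.2]]
top 30 [[213.6 112.7]]
side -38 [[424.6 333.7]]
side -30 [[424.1 329.2]]
side -25 [[423.8 326.4]]
side -12 [[423.  319.2]]
side 0 [[422.3 312.6]]
side 10 [[421.7 307.1]]
side 20 [[421.1 301.7]]
side 30 [[420.5 296.3]]
foot corners top [[252.0, 127.0], [248.0, 102.0], [226.0, 133.0], [222.0, 109.0]]
cols 98..128
218 [ 14  16  14  24  20  21  26  26  19  10  18  24  44  61  69  76  72  67
  61  58  57  58  58  57  61  61  84 105 118 123 124 124 123 126]
219 [ 15  17  22  18  20  14  13  18  17  14  19  29  49  69  72  73  68  63
  64  60  62  56  57  57  63  59  81 105 119 126 127 124 127 124]
220 [ 26  29  27  26  26  27  28  24   8  11   1  35  54  69  74  71  70  62
  58  58  56  56  57  56  57  65  82 108 122 123 121 127 127 126]
221 [ 41  44  39  36  34  31  27  18  21  20  25  41  58  71  72  72  69  66
  69  59  60  53  49  52  55  64  83 111 119 125 128 127 128 125]
222 [ 53  50  44  43  38  35  44  41  36  21  35  4
[... 2368 characters left out ...]
44 34 38 30 33
 37 30 37 35 35 37 39 37 41 60]
244 [49 59 59 65 69 71 69 72 72 69 74 71 73 66 57 49 42 39 40 44 38 36 32 30
 35 28 31 35 36 33 45 43 51 59]
245 [52 60 66 69 72 72 72 73 73 76 76 72 76 73 57 49 35 37 39 35 33 29 30 30
 36 37 33 35 36 41 38 43 52 58]
246 [54 63 66 61 71 76 76 69 76 74 76 77 77 74 65 51 38 35 34 34 32 36 31 30
 25 32 31 33 29 34 37 40 50 59]
247 [54 66 66 65 72 70 71 70 68 68 70 71 78 75 69 55 43 35 32 38 33 32 35 26
 38 35 32 36 35 31 33 42 52 53]
248 [59 58 63 63 64 62 69 66 62 65 68 71 72 66 64 54 48 47 42 36 39 32 37 32
 34 30 35 33 31 30 41 41 56 60]
249 [57 70 63 65 67 67 64 63 65 65 67 66 64 59 57 56 52 54 48 42 41 44 44 41
 45 52 47 48 40 38 42 47 51 56]
```

play_rows --rows '[[[0,0,-0.08],[0,0,0]],[[0,0,0],[0,0,0]],[[0,0,0],[0,0,0]]]'

```text
time: 57.75
tool_pos: [514.4, 425.4, 149.2]
tcp_rot: [3.142, 0.0, 1.409]
contact_force: [0.4, 0.0, -1.2]
grip_width: 5.5
finger_force: 30.0
```

Run:
```python
from h import *
cs=[capture('top'),capture('side')]
S=(516.3,364.9,-.162)
rois=[(215,260,100,135),(415,450,295,345)]
pts=[]
for c,(a,b,e,g) in zip(cs,rois):
    f=c['frame'][a:b,e:g].astype(float); m=((f[...,0]-f[...,2]>0.45*f[...,0])&(f[...,0]>35)&(f[...,1]<.62*f[...,0])).astype(np.uint8)
    n,l,s,ce=cv2.connectedComponentsWithStats(m)
    for i in range(1,n):
        if s[i,4]>=3: print(s[i,4],(ce[i][::-1]+[a,e]).round(1), f[l==i].mean(0).round())
    print('--')
p=get_obs()['tool_pos']; 
for dz in(0,6,12):
    for sx in(-15,15):
        P=[p[0]+sx*.987,p[1]-sx*.161,p[2]-86+6+4+dz]; print(dz,sx,[proj(c,P).round(1)[0].tolist() for c in cs])
```

```text
27 [218.  118.4] [87. 52. 31.]
7 [226.3 117.7] [63. 35. 23.]
11 [243.9 112.9] [65. 37. 25.]
175 [254.1 108.2] [95. 57. 32.]
--
--
0 -15 [[243.3, 116.2], [434.4, 327.8]]
0 15 [[230.1, 119.4], [431.5, 311.9]]
6 -15 [[242.8, 115.0], [433.3, 327.7]]
6 15 [[229.6, 118.3], [430.4, 311.8]]
12 -15 [[242.4, 113.8], [432.2, 327.7]]
12 15 [[229.0, 117.1], [429.3, 311.7]]
```

Run:
```python
from h import *
from scipy.optimize import least_squares
cs=[capture('top'),capture('side')]
a,b,e,g=418,445,298,345
f=cs[1]['frame'][a:b,e:g].astype(int); d=f[...,0]-f[...,2]
loc=[]
m=((d>18)&(f[...,0]<150)&(f[...,1]<.75*f[...,0])).astype(np.uint8)
n,l,s,ce=cv2.connectedComponentsWithStats(m)
for i in range(1,n):
    if s[i,4]>=3: print(s[i,4],(ce[i][::-1]+[a,e]).round(1), f[l==i].mean(0).round())
```

```text
15 [429.2 309.3] [72. 49. 37.]
24 [435.  341.8] [100.  74.  50.]
14 [433.3 330.5] [75. 51. 38.]
```

play_rows --rows '[[[0,0,0.08],[0,0,0]],[[0,0,0],[0,0,0]],[[0,0,0],[0,0,0]]]'

```text
time: 58.32
tool_pos: [514.5, 425.4, 151.7]
tcp_rot: [3.141, -0.0, 1.409]
contact_force: [0.3, 0.9, -2.8]
grip_width: 5.6
finger_force: 30.0
```

play_rows --rows '[[[0,0,0],[0,0,0]],[[0,0,0],[0,0,0]],[[0,0,0],[0,0,0]],[[0,0,0],[0,0,0]],[[0,0,0],[0,0,0]],[[0,0,0],[0,0,0]]]' --hand -0.6

```text
time: 59.08
tool_pos: [514.4, 425.4, 151.6]
tcp_rot: [3.141, 0.0, 1.409]
contact_force: [0.2, -0.2, 0.2]
grip_width: 18.4
finger_force: 0.0
```

play_rows --rows '[[[0,0,0.2],[0,0,0]],[[0,0,0.4],[0,0,0]],[[0,0,0.6],[0,0,0]],[[0,0,1],[0,0,0]],[[0,0,0.8],[0,0,0]],[[0,-1,0],[0,0,0]],[[0,-1,0],[0,0,0]],[[-0.1,-1,0],[0,0,0]],[[-0.1,-1,0],[0,0,0]],[[-0.1,-1,0],[0,0,0]],[[-0.1,-1,0],[0,0,0]],[[-0.1,-1,0],[0,0,0]]]'

```text
time: 60.58
tool_pos: [499.5, 214.5, 242.8]
tcp_rot: [3.14, -0.001, 1.409]
contact_force: [-0.2, -0.5, -0.0]
grip_width: 18.6
finger_force: 0.0
```

play_rows --rows '[[[-0.1,-1,0],[0,0,0]],[[-0.2,-1,0],[0,0,0]],[[-0.2,-1,0],[0,0,0]],[[-0.2,-1,0],[0,0,0]],[[-0.2,-1,0],[0,0,0]],[[-0.2,-1,0],[0,0,0]],[[-0.2,-1,0],[0,0,0]],[[-0.2,-1,0],[0,0,0]],[[-0.2,-1,0],[0,0,0]],[[0,-1,0],[0,0,0]],[[0,-1,0],[0,0,0]],[[0,-1,0],[0,0,0]]]'

```text
time: 62.08
tool_pos: [448.6, -145.8, 242.8]
tcp_rot: [3.14, 0.001, 1.409]
contact_force: [0.5, 0.7, -0.5]
grip_width: 18.7
finger_force: 0.0
```

play_rows --rows '[[[0,-1,0],[0,0,0]],[[0,-0.5,0],[0,0,0]],[[0,0,0],[0,0,0]]]'

```text
time: 62.45
tool_pos: [448.5, -190.1, 242.0]
tcp_rot: [3.141, -0.0, 1.407]
contact_force: [-0.8, 0.8, 0.8]
grip_width: 18.0
finger_force: 0.0
```

```bash
cat > hang.py <<'E'
import sys
from h import *
cs=[capture('top'),capture('side')]
S=(516.3,364.9,-.162);C,s=np.cos(S[2]),np.sin(S[2])
for yl in map(float,sys.argv[1:]):
    x0,y0=S[0]-5*C-yl*s,S[1]-5*s+yl*C
    g=[grey(c) for c in cs]
    best=[]
    for zf in range(46,90,4):   # foot underside height
        import io,contextlib
        with contextlib.redirect_stdout(io.StringIO()): b=fit(cs,TEE,(x0,y0),[S[2]],pad=6,z=zf)
        q=b[0]; lx=(q[0]-S[0])*C+(q[1]-S[1])*s; ly=-(q[0]-S[0])*s+(q[1]-S[1])*C
        best.append((round(b[1],3),zf,'hole z',zf+53,'local x %.1f y %.1f yaw %.2f'%(lx,ly,q[2])))
    for r in sorted(best)[:3]: print(yl,r)
    for n,c in zip(('top','side'),cs): print(n,[(round(d['p'],2),back(c,d['at'],116).round(1)) for d in pinpoint('tee0_hole',n)[:3]])
A,B=None,(443.3,1.8)
for u in((0,1),(0,),(1,)): fit([cs[i] for i in u],TEE,B,[-.09])
go((443.3,1.8,218),-5)
E
python3 hang.py 60
```

```text
60.0 (np.float64(0.404), 82, 'hole z', 135, 'local x -13.8 y 48.2 yaw -0.17')
60.0 (np.float64(0.405), 86, 'hole z', 139, 'local x -13.9 y 47.7 yaw -0.16')
60.0 (np.float64(0.407), 78, 'hole z', 131, 'local x -13.2 y 47.7 yaw -0.16')
top [(0.69, array([441.1,  -8.4, 116. ])), (0.55, array([679.9, -72.2, 116. ])), (0.41, array([662.2, -77. , 116. ]))]
side [(0.89, array([437.7,  48.4, 116. ]))]
   yaw0 -0.09 -> 441.7 -0.3 -0.080  err 0.245
   yaw0 -0.09 -> 444.8 -0.0 -0.145  err 0.233
   yaw0 -0.09 -> 441.4 -1.4 -0.070  err 0.250
t 62.65 pos [ 448.5 -188.7  241.8] yaxis-angle -9.2deg z [ 0.  0. -1.] j [-0.56  0.27  1.62  0.    1.25 -0.4 ] F [-0.4 -0.1 -0.8] w 18.4 ff 0.0
shift units [-0.17  6.35 -0.79] turn units 0.53 or -21.97
```

```bash
cat > studs.py <<'E'
from h import *
def comps(c,roi):
    a,b,e,g=roi; f=c['frame'][a:b,e:g].astype(int)
    m=((f[...,0]-f[...,2]>30)&(f[...,1]<.66*f[...,0])&(f[...,0]>60)).astype(np.uint8)
    n,l,s,ce=cv2.connectedComponentsWithStats(m)
    return [(int(s[i,4]),(ce[i][::-1]+[a,e]).round(1).tolist(),f[l==i].mean(0).round().tolist()) for i in range(1,n) if 4<=s[i,4]<60]
def tri(cs,rcs):
    M=[];v=[]
    for c,rc in zip(cs,rcs):
        K,R,t=cam(c); d=R.T@np.linalg.inv(K)@np.array([rc[1],rc[0],1.]); d/=np.linalg.norm(d); o=-R.T@t
        Q=np.eye(3)-np.outer(d,d); M.append(Q); v.append(Q@o)
    return np.linalg.lstsq(np.vstack(M),np.hstack(v),rcond=None)[0]
if __name__=='__main__':
    cs=[capture('top'),capture('side')]
    for c,r in zip(cs,[(205,265,90,140),(400,460,280,360)]): print(comps(c,r))
    for c,r in zip(cs,[(250,295,295,330),(245,285,335,375)]): print('B',comps(c,r))
E
python3 studs.py
```

```text
[(12, [228.2, 118.6], [120.0, 73.0, 51.0]), (15, [245.4, 113.4], [142.0, 87.0, 60.0])]
[(14, [430.1, 311.1], [172.0, 107.0, 76.0]), (16, [434.2, 332.3], [197.0, 124.0, 88.0]), (30, [459.0, 294.5], [112.0, 69.0, 47.0]), (4, [459.0, 320.5], [104.0, 68.0, 48.0]), (5, [459.0, 336.0], [133.0, 87.0, 58.0]), (6, [459.0, 342.5], [132.0, 86.0, 57.0])]
B [(9, [262.9, 311.7], [175.0, 106.0, 74.0]), (12, [279.8, 309.7], [175.0, 107.0, 75.0])]
B [(10, [268.7, 345.3], [164.0, 99.0, 71.0]), (11, [270.1, 360.8], [163.0, 100.0, 72.0])]
```

Run:
```python
from studs import *
cs=[capture('top'),capture('side')]
h=lambda a,b:tri(cs,[a,b]).round(1)
print('hung',h((228.2,118.6),(430.1,311.1)),h((245.4,113.4),(434.2,332.3)))
print('B',h((262.9,311.7),(268.7,345.3)),h((279.8,309.7),(270.1,360.8)))
```

```text
hung [531.4 422.4  79.8] [492.4 429.8  81.9]
B [462.4  -2.7  13.3] [422.7   2.1  13.9]
```

play_rows --rows '[[[-0.1,0.6,0],[0,0,0.2]],[[-0.1,1,0],[0,0,0.2]],[[0,1,0],[0,0,0]],[[0,1,0],[0,0,0]],[[0,1,0],[0,0,0]],[[0,1,0],[0,0,0]],[[0,0.5,-0.5],[0,0,0]],[[0,0.18,-0.8],[0,0,0]],[[0,0,-0.9],[0,0,0]],[[0,0,-0.8],[0,0,0]],[[0,0,0],[0,0,0]],[[0,0,0],[0,0,0]]]' --hand -0.4

```text
time: 64.35
tool_pos: [442.7, -0.9, 152.5]
tcp_rot: [3.14, -0.0, 1.465]
contact_force: [0.2, 0.2, 0.2]
grip_width: 27.5
finger_force: 0.0
```

```bash
python3 -c "
from h import *
go((442.3,-0.3,86),-6)"
```

```text
t 64.35 pos [442.7  -0.9 152.5] yaxis-angle -6.0deg z [ 0.001 -0.    -1.   ] j [-0.18  0.29  1.87  0.    0.98 -0.07] F [0.2 0.2 0.2] w 27.5 ff 0.0
shift units [-0.01  0.02 -2.22] turn units 0.0 or -22.5
```

play_rows --rows '[[[0,0,-0.6],[0,0,0]],[[0,0,-0.6],[0,0,0]],[[0,0,-0.5],[0,0,0]],[[0,0,-0.3],[0,0,0]],[[0,0,-0.22],[0,0,0]],[[0,0,0],[0,0,0]],[[0,0,0],[0,0,0]]]'

```text
time: 65.22
tool_pos: [442.7, -1.3, 85.5]
tcp_rot: [3.141, 0.0, 1.465]
contact_force: [0.2, 0.0, -0.3]
grip_width: 27.4
finger_force: 0.0
```

play_rows --rows '[[[0,0,0],[0,0,0]],[[0,0,0],[0,0,0]],[[0,0,0],[0,0,0]],[[0,0,0],[0,0,0]],[[0,0,0],[0,0,0]],[[0,0,0],[0,0,0]]]' --hand -1

```text
time: 65.97
tool_pos: [442.5, -1.2, 85.2]
tcp_rot: [3.141, -0.0, 1.465]
contact_force: [-0.1, 0.9, 2.6]
grip_width: 5.2
finger_force: 30.0
```

play_rows --rows '[[[0,0,0.3],[0,0,0]],[[0,0,0.5],[0,0,0]],[[0,0,0.8],[0,0,0]],[[0,0,0.8],[0,0,0]],[[0,0,0.8],[0,0,0]],[[0,0,0.8],[0,0,0]],[[0,0,0.6],[0,0,0]],[[0,0,0.4],[0,0,0]],[[0,0,0],[0,0,0]]]'

```text
time: 67.1
tool_pos: [442.6, -1.3, 235.6]
tcp_rot: [3.14, 0.0, 1.465]
contact_force: [0.9, -0.5, -2.7]
grip_width: 6.0
finger_force: 30.0
```

```bash
python3 -c "
from studs import *
o,R=st();p=o['tool_pos']
cs=[capture('top'),capture('side')]
for c in cs:
    e=proj(c,[p[0],p[1],p[2]-72.5])[0]; print(e.round(1)); r=[int(e[0])-22,int(e[0])+22,int(e[1])-22,int(e[1])+22]; print(comps(c,r))
go((437.5,317,235),-9.3)
"
```

```text
t 67.10 pos [442.6  -1.3 235.6] yaxis-angle -6.1deg z [ 0.001 -0.    -1.   ] j [-0.18  0.19  1.74 -0.    1.2  -0.07] F [ 0.9 -0.5 -2.7] w 6.0 ff 29.99193638563156
[263.6 311.3]
[]
[230.2 354.6]
[(14, [230.1, 346.1], [79.0, 47.0, 34.0]), (18, [231.4, 363.3], [77.0, 47.0, 35.0])]
t 67.20 pos [442.   -1.2 234.4] yaxis-angle -6.1deg z [-0.001  0.    -1.   ] j [-0.18  0.2   1.75 -0.    1.2  -0.07] F [ 1.  -0.5 -2.2] w 5.3 ff 29.99183714389801
shift units [-0.15 10.61  0.02] turn units -0.4 or 22.1
```

play_rows --rows '[[[0,0.4,0],[0,0,0]],[[0,0.7,0],[0,0,-0.1]],[[0,1,0],[0,0,-0.1]],[[0,1,0],[0,0,-0.1]],[[0,1,0],[0,0,-0.1]],[[0,1,0],[0,0,0]],[[-0.05,1,0],[0,0,0]],[[-0.05,1,0],[0,0,0]],[[-0.05,1,0],[0,0,0]],[[0,1,0],[0,0,0]],[[0,0.9,0],[0,0,0]],[[0,0.4,0],[0,0,0]]]'

```text
time: 68.7
tool_pos: [437.1, 312.4, 234.2]
tcp_rot: [-3.14, 0.001, 1.411]
contact_force: [0.7, -0.2, -1.8]
grip_width: 5.6
finger_force: 30.0
```

play_rows --rows '[[[0,0.2,-0.4],[0,0,0]],[[0,0,-0.7],[0,0,0]],[[0,0,-0.7],[0,0,0]],[[0,0,-0.4],[0,0,0]],[[0,0,-0.05],[0,0,0]],[[0,0,0],[0,0,0]],[[0,0,0],[0,0,0]]]'

```text
time: 69.58
tool_pos: [438.3, 316.9, 168.3]
tcp_rot: [3.14, -0.001, 1.409]
contact_force: [-0.3, 0.1, -2.7]
grip_width: 5.7
finger_force: 30.0
```

```bash
python3 -c "
from studs import *
go((437.5,317,167),-9.3)
o=get_obs();p=o['tool_pos']
cs=[capture('top'),capture('side')]
for c in cs:
    e=proj(c,[p[0],p[1],p[2]-72.5])[0]; print(e.round(1)); r=[int(e[0])-22,int(e[0])+22,int(e[1])-22,int(e[1])+22]; print(comps(c,r))
"
```

```text
t 69.58 pos [438.3 316.9 168.3] yaxis-angle -9.3deg z [ 0.001  0.001 -1.   ] j [ 0.48  0.44  1.59 -0.    1.11  0.65] F [-0.3  0.1 -2.7] w 5.7 ff 29.991734325885773
shift units [-0.03  0.   -0.04] turn units -0.0 or 22.5
[269.8 161.7]
[(5, [260.2, 163.4], [70.0, 43.0, 30.0]), (5, [278.4, 159.0], [73.0, 45.0, 32.0])]
[372.5 359.5]
[(17, [371.5, 349.8], [84.0, 53.0, 38.0]), (20, [374.8, 369.6], [77.0, 46.0, 33.0])]
```

Studs agree with the expected tee pose; insert.

play_rows --rows '[[[0.2,-0.04,-0.04],[0,0,0]],[[0.3,-0.05,0],[0,0,0]],[[0.3,-0.05,0],[0,0,0]],[[0.3,-0.05,-0.04],[0,0,0]],[[0,0,0],[0,0,0]],[[0,0,0],[0,0,0]]]'

```text
time: 70.42
tool_pos: [470.8, 311.0, 165.0]
tcp_rot: [-3.141, 0.0, 1.409]
contact_force: [0.0, -0.6, -1.5]
grip_width: 5.4
finger_force: 30.0
```

play_rows --rows '[[[0.3,-0.05,-0.05],[0,0,0]],[[0.3,-0.05,-0.05],[0,0,0]],[[0.2,-0.03,-0.04],[0,0,0]],[[0,0,0],[0,0,0]],[[0,0,0],[0,0,0]]]'

```text
time: 71.05
tool_pos: [494.8, 307.1, 160.8]
tcp_rot: [-3.141, 0.0, 1.409]
contact_force: [-0.1, -0.8, -1.3]
grip_width: 5.4
finger_force: 30.0
```

play_rows --rows '[[[0,0,-0.1],[0,0,0]],[[0,0,-0.1],[0,0,0]],[[0,0,0],[0,0,0]],[[0,0,0],[0,0,0]]]'

```text
time: 71.55
tool_pos: [494.9, 307.2, 155.0]
tcp_rot: [3.142, 0.0, 1.409]
contact_force: [0.6, -0.5, -1.8]
grip_width: 5.3
finger_force: 30.0
```

play_rows --rows '[[[0,0,0],[0,0,0]],[[0,0,0],[0,0,0]],[[0,0,0],[0,0,0]],[[0,0,0],[0,0,0]],[[0,0,0],[0,0,0]],[[0,0,0],[0,0,0]]]' --hand -0.6

```text
time: 72.3
tool_pos: [495.0, 307.2, 154.9]
tcp_rot: [3.142, -0.0, 1.409]
contact_force: [-0.8, 0.9, 0.6]
grip_width: 18.1
finger_force: 0.0
```

play_rows --rows '[[[0,0,0.2],[0,0,0]],[[0,0,0.4],[0,0,0]],[[0,0,0.6],[0,0,0]],[[0,0,1],[0,0,0]],[[0,0,0.8],[0,0,0]],[[0,-1,0],[0,0,0]],[[-0.2,-1,0],[0,0,0]],[[-0.2,-1,0],[0,0,0]],[[-0.2,-1,0],[0,0,0]],[[-0.2,-1,0],[0,0,0]],[[-0.2,-1,0],[0,0,0]],[[-0.2,-1,0],[0,0,0]]]'

```text
time: 73.8
tool_pos: [458.9, 96.3, 246.0]
tcp_rot: [3.14, -0.0, 1.409]
contact_force: [-0.5, 0.3, 0.2]
grip_width: 18.1
finger_force: 0.0
```

play_rows --rows '[[[0,-1,0],[0,0,0]],[[0,-1,0],[0,0,0]],[[0,-1,0],[0,0,0]],[[0,-1,0],[0,0,0]],[[0,-1,0],[0,0,0]],[[0,-1,0],[0,0,0]],[[0,-1,0],[0,0,0]],[[0,-1,0],[0,0,0]],[[0,-1,0],[0,0,0]],[[0,0,0],[0,0,0]]]'

```text
time: 75.05
tool_pos: [459.0, -174.4, 245.7]
tcp_rot: [3.14, 0.001, 1.406]
contact_force: [0.2, 0.4, 0.4]
grip_width: 17.9
finger_force: 0.0
```

Run:
```python
from studs import *
st()
cs=[capture('top'),capture('side')]
S=(516.3,364.9,-.162);C,s=np.cos(S[2]),np.sin(S[2])
def near(c,P):
    e=proj(c,P)[0]; r=[int(e[0])-9,int(e[0])+10,int(e[1])-9,int(e[1])+10]
    k=[x for x in comps(c,[max(v,0) for v in r])]
    return min(k,key=lambda x:np.hypot(*(np.array(x[1])-e)))[1] if k else None
for y in(-60,60):
    q=[]
    for dx in(-20,20):
        x=-12+dx; P=[S[0]+x*C-y*s,S[1]+x*s+y*C,80]
        n=[near(c,P) for c in cs]
        if None not in n: q.append(tri(cs,n))
        print(n)
    if len(q)==2:
        m=(q[0]+q[1])/2; d=m[:2]-S[:2]; tilt=(q[1]-q[0])
        print('peg',y,'local x %.1f y %.1f  hole dz to peg mid %.1f'%(d[0]*C+d[1]*s,-d[0]*s+d[1]*C-y,m[2]-13.5+53-126),'dir',tilt.round(1))
# saddles' studs: triangulate along the rail
for y in(-96,-32,32,96):
    P=[677.4+.031*y,21.4+y,142]; n=[near(c,P) for c in cs]
    print(y,n,tri(cs,n).round(1) if None not in n else '','expect',np.round(P,1))
for i,n in enumerate(('top','side')):
    for d in trace('rail',n)[:1]: print(n,round(d['p'],2))
    for q,z,p0 in(('jar',0,(689,-247)),('marker',7,(405,244)),('tape',0,(396,-238)),('offcut',0,(700,250))):
        print(q,[back(cs[i],d['at'],z)[:2].round() for d in pinpoint(q,n)[:1]],p0)
```

```text
t 75.05 pos [ 459.  -174.4  245.7] yaxis-angle -9.4deg z [ 0.001 -0.001 -1.   ] j [-0.52  0.27  1.61 -0.    1.26 -0.35] F [0.2 0.4 0.4] w 17.9 ff 0.0
[[254.4, 167.7], [372.4, 342.4]]
[[236.8, 171.8], [369.7, 323.1]]
peg -60 local x -14.5 y -0.4  hole dz to peg mid -5.0 dir [39.1 -6.2 -1.7]
[[245.5, 113.7], [434.2, 332.3]]
[[228.1, 118.4], [430.0, 311.0]]
peg 60 local x -14.2 y -0.4  hole dz to peg mid -5.7 dir [39.2 -7.1 -0.4]
-96 [[158.5, 346.0], [216.4, 261.3]] [674.2 -76.7 130.9] expect [674.4 -74.6 142. ]
-32 [[157.3, 315.8], [236.1, 257.2]] [676.9 -11.5 130.3] expect [676.4 -10.6 142. ]
32 [[156.2, 286.0], [257.0, 253.0]] [679.2  52.9 130.2] expect [678.4  53.4 142. ]
96 [[155.2, 255.4], [280.2, 248.1]] [681.6 118.9 130.1] expect [680.4 117.4 142. ]
top 0.89
jar [array([ 688., -252.])] (689, -247)
marker [array([404., 241.])] (405, 244)
tape [array([730., 131.])] (396, -238)
offcut [array([689., 253.])] (700, 250)
side 0.82
jar [array([ 686., -241.])] (689, -247)
marker [array([400., 253.])] (405, 244)
tape [array([ 389., -247.])] (396, -238)
offcut [array([698., 257.])] (700, 250)
```

```bash
python3 -c "
from plant import bot
print(bot.close_job())"
```

```text
the job is handed in; nothing more can be done
None
```

I've handed the job in: the rail sits in both notches, all four saddles straddle it, and each tee hangs on its own peg. The camera check just before hand-in agreed, but the hand-in returned no verdict.

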